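# Hang the tool tray and clip in the punches

## Robot

A 7-joint arm with a two-finger parallel gripper is mounted at the origin on the work surface. World frame = base frame: x ahead of the robot, y to its left, z up, the work surface at z = 0. Lengths are in m, angles in rad, forces in N, time in s.
With the tool pointing down it reaches from about 0.35 to 0.9 m from the base axis. Payload 7.2 kg.
Tool frame: the origin (TCP) lies between the finger pads; the fingertips stand 25 mm ahead of it and the grasp point (between the pads) lies 6 mm ahead of it; z points along the fingers, y is the direction in which the jaws open and shut (so a half turn about z gives the same grasp; the last joint's range is limited). The gripper opens to 85 mm and grips with 20 to 120 N. Pads are 22 mm wide; open, the fingers measure 114 mm over their backs; the gripper's body (76 mm by 85 mm) begins 54 mm behind the grasp point. The pads swing forward as they close: fully open they stand 13 mm farther back than shut.
Start: joints at [-1.246, 0.411, -0.013, 1.596, 0.006, 1.134, -0.082], TCP at [0.239, 0.577, 0.256] pointing down, gripper open.
Joint ranges: [-2.95, 2.95], [-0.29, 1.99], [-1.47, 1.44], [0.14, 2.54], [-1.03, 4.17], [0.13, 1.85], [-2.86, 2.86]. Speed limits (rad/s): [2.39, 2.39, 3.01, 3.01, 3.14, 3.14, 3.14].

## Interface

Orientations are given as a 3x3 rotation matrix whose columns are the frame's x, y, z axes.
In Python, from cell import env, optics gives the robot as it stands.
- The arm moves only by the tool carry_out, never from a script. Its argument "moves" is one flat list of numbers, 7 for each row, row after row: the turn, a rotation vector about the tool's x, y, z in units of 180 degrees (1.0 is 180 degrees), then the shift along the tool's x, y, z in units of 25 cm (1.0 is 25 cm), then the opening, from 0 (shut) to 1 (fully open). In form: [wx, wy, wz, x, y, z, gripper, wx, wy, wz, x, y, z, gripper, ...]. A call has 1 to 20 rows; each row is the pose to reach, as a shift and turn from the pose measured when the call began, along the tool's axes at that moment, turning the shorter way round; what a row does not reach only later rows make up. A row lasts 1/8 s, in which the tool goes at most 62.5 mm and 10.7 degrees, less where a joint would pass 70% of its speed; a pose out of reach is approached as far as the arm can. A call with a number of a shift or a turn outside -1 to 1 is refused whole. A call with a gripper value outside its range is refused whole. The fingers move at their own pace and stop on an object; "grip_force" is the grip in N (left out, the last holds). Time passes only in rows, so rows that repeat a pose let the fingers close. It gives the time, the measured TCP pose, the force and the opening at its end, in the units of the state.
- env.read_state(): the state, without advancing time (a new reading comes with each control period).
- optics.capture(name): name is "scene" or "top"; returns a dict with "frame" (480x640x3 uint8, red, green, blue), "fx", "fy", "cx", "cy" (pixels), "k1" (the pictures are not rectified: a ray, as slopes to the right and down, at radius r is drawn at 1 + k1 r^2 times it, then the intrinsics apply), "R" (3x3) and "t" (3): a world point X has camera coordinates R X + t. Camera axes: x right, y down, z forward; pixel columns grow to the right and rows downward; lengths in m; the calibration is good to about 2 mm. A picture is of the moment at which its call begins. There is no depth.
- env.finish_job(): hands the job in, once; it reports no verdict.
The state is a dict: "time": time; "joint_positions": joint angles; "qd": joint speeds; "joint_torque": joint torques, N m; "tcp_pos": TCP position; "tcp_rot": TCP orientation; "contact_force": force on the tool from outside, world axes, zero at the start; "torque": the same for the moment, N m; "opening": finger opening in m.
Only numpy, scipy, OpenCV 4.12 (cv2) and the standard library are available. Lean on these libraries where they do the work, as an engineer would, in place of code of your own. Each camera call takes 0.05 s, during which the arm holds its last target.

## Task

Hang the empty tool tray on the bench stand: bring its angled rear strip over the wall cleat and let it drop in until the tray is locked on, level and near the middle of the cleat, and let go of it. Then put away every punch and chisel lying on the bench: press each straight down into the pair of spring clips over its own painted outline, nose towards the board, until it snaps fully home, then stop pushing - do not ram it - and leave the other things on the bench where they are.

Things in the scene. Friction and masses are not known exactly. Their poses are not given: they have to be found in the camera images.
- cleat (a point): Half-way up the lip of the aluminium cleat on the low plywood bench stand, middle of its length, 125 mm above the bench. The lip (340 mm long, 3 mm thick) rises 20 mm away from the board at 45 deg; its top edge is 10 mm above and 10 mm in front of this point, 20 mm from the board. x points into the board, y left along the cleat, z up. Board 400 mm wide, top 165 mm high; it is fixed.
- tray_handle (a point): Middle of the handle bar of the loose grey tool tray (250 wide, 170 deep, about 0.6 kg), over its centre of mass: bar along tray x, 66 long, 12 wide, 16 high, on two posts. 71 mm above the feet, 37 above the tray floor. Tray x points to its rear (angled strip), y left, z up. Front edge 125 mm at -x, back plate 45 mm at +x (top 29 mm higher than this point), rear spacer ends 73 mm at +x.
- tray_strip (a point): Just under the tray's 45 deg aluminium rear strip (240 long, 3 thick), which slopes down and rearwards from the back plate's top. 63 mm behind and 8 mm above the handle point. It meets point cleat, axes parallel, when the tray hangs home and level. The strip's lower edge is 6 mm farther back and 3 mm lower: it clears the lip's top while this point is over 15 mm above point cleat.
- chisel_mid (a point): Centre of the steel flat cold chisel: its nose spreads into a flat blade 22 mm wide, ending 97 mm from the middle. Octagonal bar, 16 mm across flats, 48 mm either way from here, plus an 8 mm struck head; this point is half-way up it. x points to the nose, z up when it lies as built. None if absent in this run.
- chisel_nose (a point): Point on the axis of the flat cold chisel, 60 mm from its middle towards the nose.
- clip_chisel (a point): Where the middle of the flat cold chisel lies when home in its clips: far left on the tray (tray y +98 mm, 60 mm ahead of and 15 mm below the handle point), over its white painted outline, along tray x, nose to the rear. Axes as the tray's. The two sprung clips stand 34 mm to either side along x, each 14 mm long: 50 mm between them are free for fingers. Bar then lies on saddles, underside 14 mm above the tray floor.
- drift_mid (a point): Centre of the steel drift: a plain thick round nose 12 mm across and 38 mm long, ending 86 mm from the middle. Octagonal bar, 16 mm across flats, 48 mm either way from here, plus an 8 mm struck head; this point is half-way up it. x points to the nose, z up when it lies as built. None if absent in this run.
- drift_nose (a point): Point on the axis of the drift, 60 mm from its middle towards the nose.
- clip_drift (a point): Where the middle of the drift lies when home in its clips: inner left on the tray (tray y +40 mm, 60 mm ahead of and 15 mm below the handle point), over its white painted outline, along tray x, nose to the rear. Axes as the tray's. Snap: pressed straight down, a bar meets the jaws about 16 mm above home; the push rises to a peak of about 12 N, 12 mm above home, falls away as the jaws close over it, and it stops on the saddles.
- pin_mid (a point): Centre of the steel pin punch: a thin round nose 6.4 mm across and 52 mm long, ending 100 mm from the middle. Octagonal bar, 16 mm across flats, 48 mm either way from here, plus an 8 mm struck head; this point is half-way up it. x points to the nose, z up when it lies as built. None if absent in this run.
- pin_nose (a point): Point on the axis of the pin punch, 60 mm from its middle towards the nose.
- clip_pin (a point): Where the middle of the pin punch lies when home in its clips: inner right on the tray (tray y -40 mm, 60 mm ahead of and 15 mm below the handle point), over its white painted outline, along tray x, nose to the rear. Axes as the tray's. The sprung jaws reach 39 mm above the tray floor and 13 mm to either side of the bar's axis; the bar is 16 mm wide. Handle at tray y 0, 12 mm wide, its top 45 mm above the floor.
- centre_mid (a point): Centre of the steel centre punch: a short conical point, ending 72 mm from the middle. Octagonal bar, 16 mm across flats, 48 mm either way from here, plus an 8 mm struck head; this point is half-way up it. x points to the nose, z up when it lies as built. None if absent in this run.
- centre_nose (a point): Point on the axis of the centre punch, 60 mm from its middle towards the nose.
- clip_centre (a point): Where the middle of the centre punch lies when home in its clips: far right on the tray (tray y -98 mm, 60 mm ahead of and 15 mm below the handle point), over its white painted outline, along tray x, nose to the rear. Axes as the tray's. The bar may enter up to about 3 mm off to the side: the jaws centre it. Along x nothing stops it: go by the outline.
- spray_can: Spray can, 52 mm across, 150 mm tall; bystander, origin at its foot.
- jar: Glass jar, 66 mm across, 75 mm tall; bystander, origin at its foot.
- tape: Tape measure, 62 x 34 mm, 60 mm tall; bystander, origin under its centre.
- hammer: Hammer lying flat; bystander. Wooden handle along its x from -160 to +100 mm of the origin, 24 mm thick; head at x 112 mm, 100 mm long across, 31 mm high.
- spanner: Spanner, 8 mm thick, lying along its x, 105 mm either way of the origin, heads 36 mm wide; bystander.
- tin: Low round tin, 75 mm across, 32 mm tall; bystander, origin at its foot.
Mind the look-alikes: they are no part of the job. What is shaped like the part that bears pin_mid but turquoise or yellow is not meant.

How it is judged:
By the outcome, as a careful person would: the job done as asked, in the order asked, and still so for the second after the job is handed in, with the robot touching nothing.
Of chisel, drift, pin, centre only 3 to 4 are there at a start; the rules pass over those that are not, and their reading is None.
At some moment in a run one of chisel, drift, pin, centre may be knocked a few centimetres aside while the robot is not near it.
Once in a run the grip may slacken for a moment while it holds something.
It also fails if it takes over 210 s, if anything falls off the work surface, if the arm or the gripper's body presses on something with over 40 N, if the wrist force passes 120 N, or if a joint passes its speed limit or range.

## Working session

There is one attempt and no reset: what is moved stays moved. The work goes in short steps, Python scripts to look and compute and a tool call to move; the robot and the scene stay as the last step left them, time stands still between calls to the robot, and variables do not carry over. Pictures are saved under pics/ and viewed, and the job is handed in when it is done.

Besides the shell and the picture viewer there is one more tool, called as name(argument=value, ...) on one line, values as JSON. carry_out: Moves the arm, as the interface text tells. Its arguments: {"type":"object","properties":{"moves":{"type":"array","items":{"type":"number"}},"grip_force":{"type":"number"}},"required":["moves"]}

```bash
ls; mkdir -p pics
cat > h.py <<'E'
import numpy as np, cv2
from cell import env, optics
def cap(n,save=None):
    c=optics.capture(n)
    if save: cv2.imwrite('pics/'+save,cv2.cvtColor(c['frame'],cv2.COLOR_RGB2BGR))
    return c
def proj(c,X):
    X=np.atleast_2d(X); p=X@np.array(c['R']).T+np.array(c['t']); s=p[:,:2]/p[:,2:]
    r2=(s**2).sum(1,keepdims=True); s=s*(1+c['k1']*r2)
    return np.c_[s[:,0]*c['fx']+c['cx'],s[:,1]*c['fy']+c['cy']]
def ray(c,uv):
    uv=np.atleast_2d(uv).astype(float)
    d=np.c_[(uv[:,0]-c['cx'])/c['fx'],(uv[:,1]-c['cy'])/c['fy']]; s=d.copy()
    for _ in range(30): s=d/(1+c['k1']*(s**2).sum(1,keepdims=True))
    R=np.array(c['R']); o=-R.T@np.array(c['t'])
    return o,np.c_[s,np.ones(len(s))]@R
def onz(c,uv,z):
    o,d=ray(c,uv); return o+d*((z-o[2])/d[:,2:])
def tri(c1,u1,c2,u2):
    o1,d1=ray(c1,u1);o2,d2=ray(c2,u2);out=[]
    for a,b in zip(d1,d2):
        A=np.c_[a,-b];l=np.linalg.lstsq(A,o2-o1,rcond=None)[0]
        p,q=o1+l[0]*a,o2+l[1]*b; out.append(np.r_[(p+q)/2,np.linalg.norm(p-q)])
    return np.array(out)
def rel(pos=None,R=None):
    """shift/turn in move units from current pose"""
    s=env.read_state();T=np.array(s['tcp_rot']);p=np.array(s['tcp_pos'])
    sh=T.T@(np.array(pos)-p)/0.25 if pos is not None else None
    rv=cv2.Rodrigues(T.T@np.array(R))[0].ravel()/np.pi if R is not None else None
    return rv,sh
E
python3 - <<'E'
from h import *
for n in('scene','top'):
    c=cap(n,n+'0.png');print(n,c['fx'],c['cx'],c['cy'],c['k1'],np.round(c['R'],3).tolist(),np.round(c['t'],3),-np.array(c['R']).T@c['t'])
s=env.read_state()
for k,v in s.items():print(k,np.round(v,3).tolist())
E
```

```text
pics
scene 502.31856889150424 330.30923212391957 234.2141250044384 -0.019148210608174454 [[0.593, 0.805, 0.015], [0.508, -0.359, -0.783], [-0.625, 0.472, -0.622]] [-0.212 -0.177  1.914] [ 1.41184419 -0.79642766  1.05520808]
top 458.7652300895324 319.6866226721697 234.66707693106972 0.03825679196954512 [[0.04, -0.999, 0.004], [-0.979, -0.04, -0.202], [0.202, 0.005, -0.979]] [-0.102  0.447  1.284] [ 0.18265333 -0.09027056  1.34850559]
time 0.1
joint_positions [-1.246, 0.412, -0.013, 1.597, 0.006, 1.134, -0.082]
qd [0.001, -0.002, 0.001, -0.001, -0.001, 0.0, 0.001]
joint_torque [0.003, -60.183, 0.685, -30.009, 0.014, 0.006, -0.0]
tcp_pos [0.239, 0.577, 0.256]
tcp_rot [[-0.924, 0.383, -0.0], [0.383, 0.924, -0.001], [-0.0, -0.001, -1.0]]
contact_force [-0.496, -0.183, 0.525]
torque [-0.043, 0.034, -0.009]
opening 0.085
```

View pics/scene0.png

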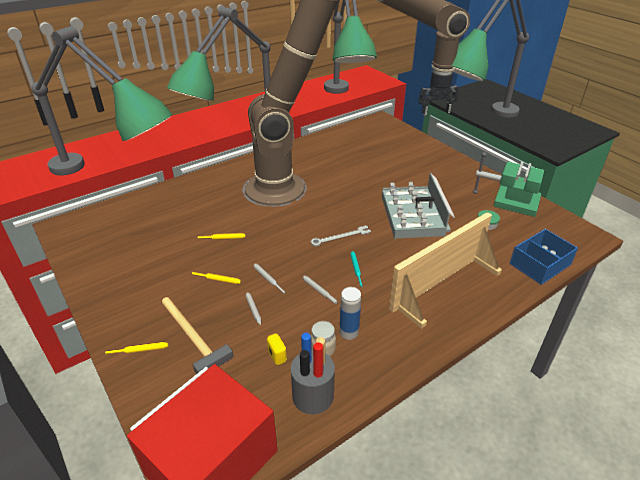

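View pics/top0.png

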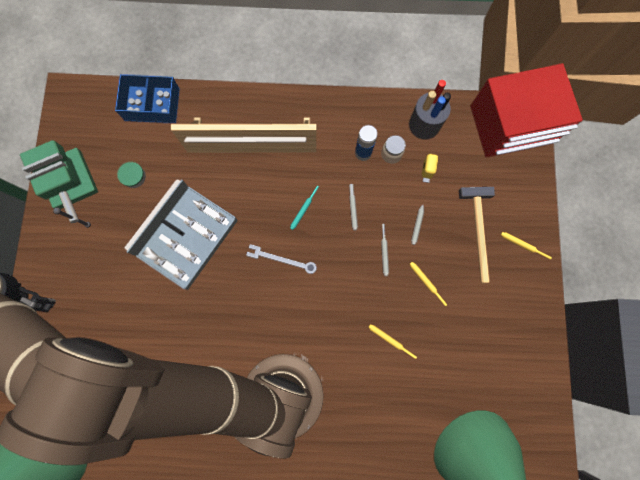

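Run:
```python
import cv2
a=cv2.imread('pics/top0.png');b=cv2.imread('pics/scene0.png')
cv2.imwrite('pics/c1.png',cv2.resize(a[165:300,115:245],None,fx=4.4,fy=4.4,interpolation=2))
cv2.imwrite('pics/c2.png',cv2.resize(a[165:310,280:460],None,fx=4,fy=4,interpolation=2))
cv2.imwrite('pics/c3.png',cv2.resize(a[110:160,160:330],None,fx=4.6,fy=4.6,interpolation=2))
cv2.imwrite('pics/c4.png',cv2.resize(b[160:340,370:530],None,fx=3.3,fy=3.3,interpolation=2))
cv2.imwrite('pics/c5.png',cv2.resize(b[240:350,220:370],None,fx=5,fy=5,interpolation=2))
```

```text
(no output)
```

View pics/c1.png

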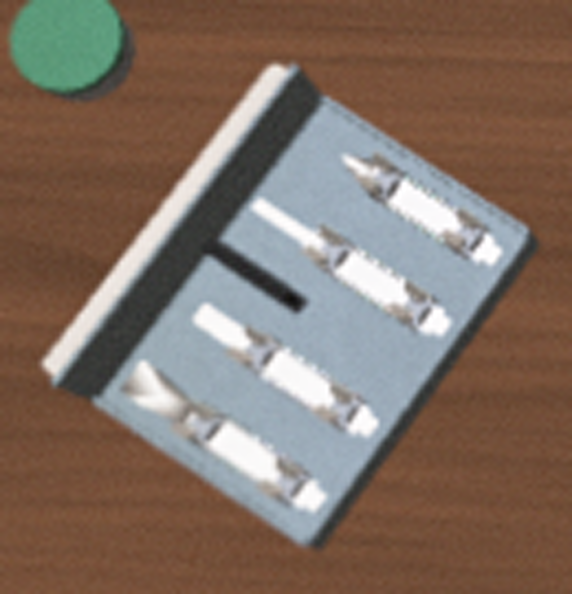

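View pics/c2.png

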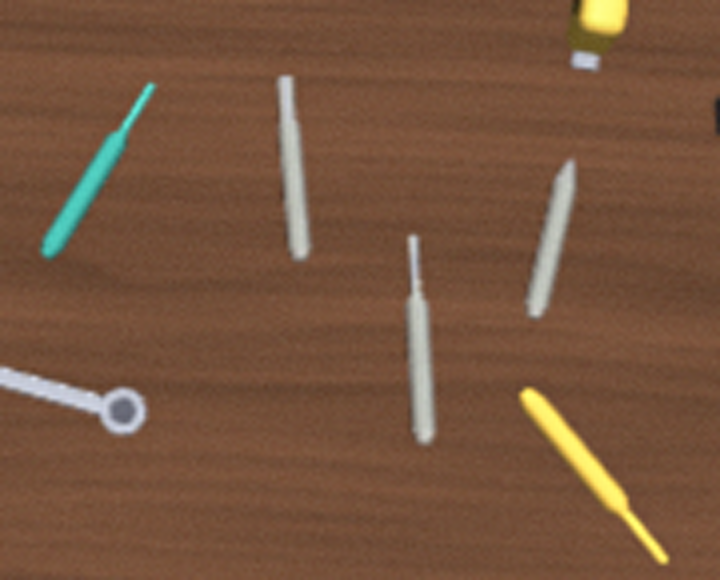

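View pics/c3.png

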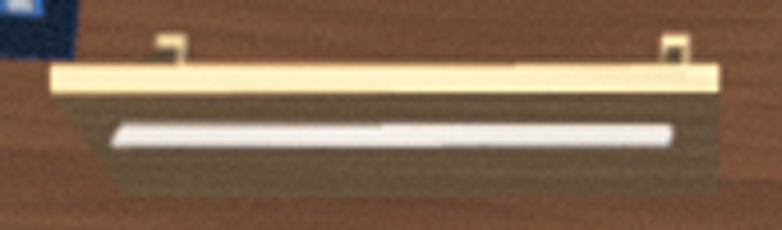

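View pics/c4.png

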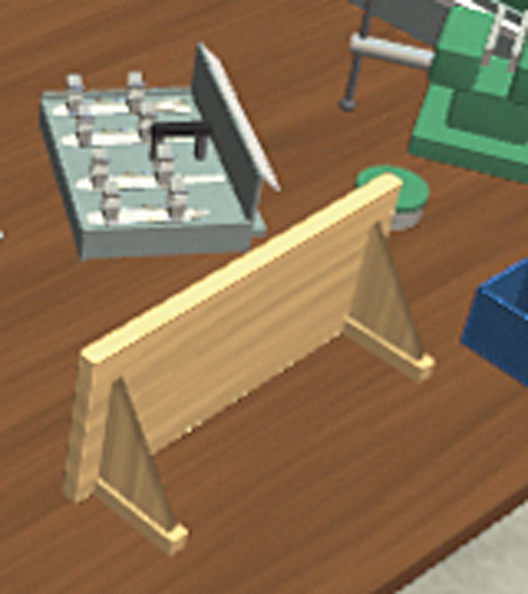

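View pics/c5.png

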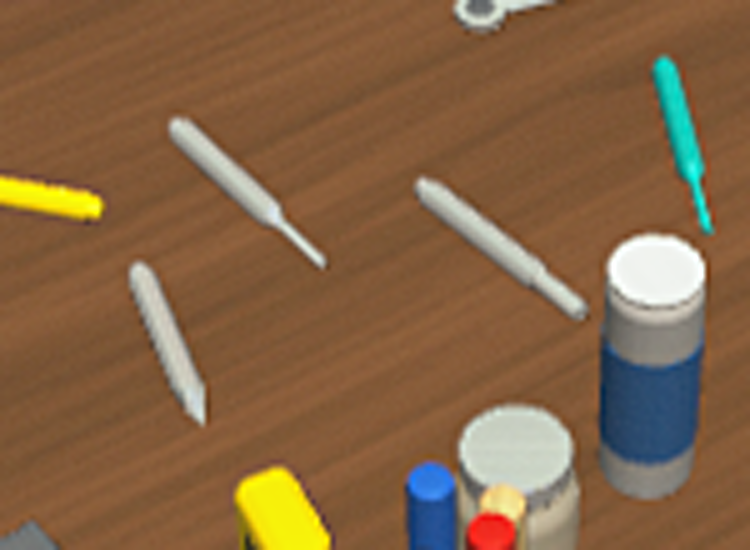

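Run:
```python
from h import *
t=cap('top')
f=t['frame'].astype(int)
off=lambda l,x0,y0,s:[( (u+.5)/s-.5+x0,(v+.5)/s-.5+y0) for u,v in l]
# tray
p=onz(t,off([(325,500),(378,425),(450,325),(499,252)],115,165,4.4),.034)
print('tails',p.round(4).tolist())
hb=onz(t,off([(303,300),(207,248)],115,165,4.4),.079);print('handle',hb.round(4).tolist())
d=p[0]-p[3];print('yaw tails',np.degrees(np.arctan2(-d[0],d[1])),np.linalg.norm(d))
yaw=np.arctan2(-d[0],d[1]);R=np.array([[np.cos(yaw),-np.sin(yaw)],[np.sin(yaw),np.cos(yaw)]])
for q,y in zip(p,[.098,.04,-.04,-.098]): print('handle from',(q[:2]-R@[-.116,y]).round(4))
print('handle from bar end',(hb[0][:2]+R@[.033,0]).round(4))
# strip outer edge: back corners
s=onz(t,off([(275,65),(45,368),(298,68),(60,385)],115,165,4.4),.079);print('strip',s.round(4).tolist())
e=s[1]-s[0];print(np.degrees(np.arctan2(-e[0],e[1])))
c=onz(t,off([(527,232),(312,545)],115,165,4.4),.04);e=c[1]-c[0];print('front',np.degrees(np.arctan2(-e[0],e[1])),np.linalg.norm(e))
# cleat
print('lip',onz(t,off([(111,147),(669,147)],160,110,4.6),.135).round(4).tolist())
print('board front top',onz(t,off([(51,93),(719,93)],160,110,4.6),.165).round(4).tolist())
print('board back top',onz(t,off([(51,63),(719,63)],160,110,4.6),.165).round(4).tolist())
# tools by mask
hsv=cv2.cvtColor(t['frame'],cv2.COLOR_RGB2HSV)
m=((hsv[...,1]<60)&(hsv[...,2]>110)).astype(np.uint8);m[:, :335]=0;m[:165]=0;m[300:]=0;m[:,450:]=0
n,l,st,ce=cv2.connectedComponentsWithStats(m)
for i in range(1,n):
    if st[i,4]>40:
        ys,xs=np.nonzero(l==i);w=onz(t,np.c_[xs,ys],.012)[:,:2]
        mu=w.mean(0);u=np.linalg.svd(w-mu,full_matrices=False)[2][0];u*=np.sign(u[0]);a=(w-mu)@u
        print(st[i],ce[i].round(1),mu.round(4),'dir',np.degrees(np.arctan2(u[1],u[0])).round(1),'len',a.min().round(4),a.max().round(4))
```

```text
tails [[0.3115, 0.2853, 0.034], [0.3618, 0.2557, 0.034], [0.4302, 0.2146, 0.034], [0.481, 0.1862, 0.034]]
handle [[0.4342, 0.299, 0.079], [0.4658, 0.3635, 0.079]]
yaw tails 59.7042192046028 0.19640685292978577
handle from [0.4546 0.336 ]
handle from [0.4548 0.3357]
handle from [0.4542 0.3349]
handle from [0.4549 0.3358]
handle from bar end [0.4509 0.3275]
strip [[0.5903, 0.3326, 0.079], [0.3838, 0.4563, 0.079], [0.5889, 0.3175, 0.079], [0.3733, 0.4456, 0.079]]
59.066736250072445
front 60.22609999890464 0.2447009108351584
lip [[0.6835, 0.3065, 0.135], [0.6984, -0.0329, 0.135]]
board front top [[0.7036, 0.3353, 0.165], [0.7213, -0.0627, 0.165]]
board back top [[0.7227, 0.3372, 0.165], [0.7405, -0.0619, 0.165]]
[349 184   9  46 236] [352.8 207.6] [ 0.5456 -0.1803] dir 6.4 len -0.0666 0.0743
[411 205  13  40 222] [417.5 224.7] [ 0.5005 -0.3747] dir -13.0 len -0.0609 0.0635
[381 224   8  52 250] [384.5 252.6] [ 0.4121 -0.2771] dir 4.0 len -0.0666 0.0865
```

```bash
cat >> h.py <<'E'
def Rd(yaw):
    """tool down, tool x at world yaw (deg) -> tool y = -left"""
    a=np.radians(yaw);c,s=np.cos(a),np.sin(a)
    return np.array([[c,s,0],[s,-c,0],[0,0,-1.]])
def go(pos,yaw):
    rv,sh=rel(pos,Rd(yaw));print('turn',rv.round(4),'shift',sh.round(4))
E
python3 -c "
from h import *
go([.4546,.3356,.2],59.8);go([.4546,.3356,.077],59.8)"
```

```text
turn [-3.000e-04  4.000e-04  5.427e-01] shift [-1.1659 -0.5621  0.2234]
turn [-3.000e-04  4.000e-04  5.427e-01] shift [-1.1659 -0.5615  0.7154]
```

carry_out(moves=[0,0,0.05,-0.2,-0.1,0,0.5,0,0,0.1,-0.4,-0.2,0,0.5,0,0,0.15,-0.6,-0.3,0,0.5,0,0,0.2,-0.8,-0.4,0,0.5,0,0,0.25,-1,-0.5,0.05,0.5,0,0,0.3,-1,-0.5,0.1,0.5,0,0,0.35,-1,-0.5,0.1,0.5,0,0,0.4,-1,-0.5,0.1,0.5,0,0,0.45,-1,-0.5,0.1,0.5,0,0,0.5,-1,-0.5,0.1,0.5,0,0,0.543,-1,-0.5,0.1,0.5,0,0,0.543,-1,-0.5,0.1,0.5], grip_force=100)

```text
time: 1.65
tcp_pos: [0.422, 0.3659, 0.2306]
tcp_rot: [[0.503, 0.864, -0.001], [0.864, -0.503, -0.002], [-0.002, 0.0, -1.0]]
contact_force: [-0.4, 0.1, -0.5]
opening: 0.0428
```

```bash
python3 -c "
from h import *
go([.4546,.3356,.15],59.8);go([.4546,.3356,.077],59.8);cap('top','top1.png');cap('scene','scene1.png')"
```

```text
turn [0.0001 0.0006 0.0001] shift [-0.0386  0.1735  0.3224]
turn [0.0001 0.0006 0.0001] shift [-0.038   0.1735  0.6144]
```

carry_out(moves=[0,0,0,-0.038,0.173,0,0.5,0,0,0,-0.038,0.1735,0.15,0.5,0,0,0,-0.038,0.1735,0.3,0.5,0,0,0,-0.038,0.1735,0.42,0.5,0,0,0,-0.038,0.1735,0.52,0.5,0,0,0,-0.038,0.1735,0.58,0.5,0,0,0,-0.038,0.1735,0.614,0.5,0,0,0,-0.038,0.1735,0.614,0.5])

```text
time: 2.75
tcp_pos: [0.4548, 0.3357, 0.0772]
tcp_rot: [[0.5, 0.866, -0.001], [0.866, -0.5, -0.002], [-0.002, 0.0, -1.0]]
contact_force: [0.6, 0.8, 0.1]
opening: 0.0429
```

```bash
python3 -c "
from h import *
t=cap('top');s=cap('scene');import cv2
a=cv2.resize(t['frame'][165:300,115:245],None,fx=3,fy=3,interpolation=2);b=cv2.resize(s['frame'][160:260,370:500],None,fx=3,fy=3,interpolation=2)
o=np.zeros((410,790,3),np.uint8);o[:a.shape[0],:a.shape[1]]=a;o[:b.shape[0],395:395+b.shape[1]]=b
cv2.imwrite('pics/g1.png',o[...,::-1])"
```

```text
(no output)
```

View pics/g1.png

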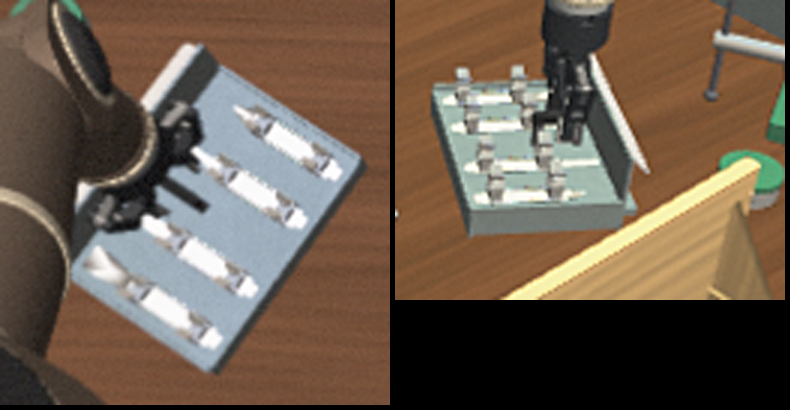

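carry_out(moves=[0,0,0,0,0,0,0.2,0,0,0,0,0,0,0,0,0,0,0,0,0,0,0,0,0,0,0,0,0,0,0,0,0,0,0,0,0,0,0,0,0,0,0,0,0,0,0,0,-0.02,0,0,0,0,0,0,-0.06,0,0,0,0,0,0,-0.12,0,0,0,0,0,0,-0.2,0,0,0,0,0,0,-0.2,0], grip_force=110)

```text
time: 4.22
tcp_pos: [0.4562, 0.3368, 0.1299]
tcp_rot: [[0.501, 0.866, 0.003], [0.866, -0.501, 0.002], [0.003, 0.002, -1.0]]
contact_force: [1.0, 0.5, -8.1]
opening: 0.0102
```

```bash
python3 -c "
from h import *
cap('top','top2.png');cap('scene','scene2.png')
print(env.read_state()['opening'])
c=np.array([.7017,.1366,.125])
a=np.radians(2.5);X=np.array([np.cos(a),np.sin(a),0])
h=c-.063*X-[0,0,.008];print(h)
go(h+[0,0,.006+.06]-.06*X,2.5)"
```

```text
0.010114096444017775
[0.63875996 0.13385198 0.117     ]
turn [ 1.000e-04 -1.000e-04  3.193e-01] shift [-0.4618  0.8389 -0.2195]
```

View pics/top2.png

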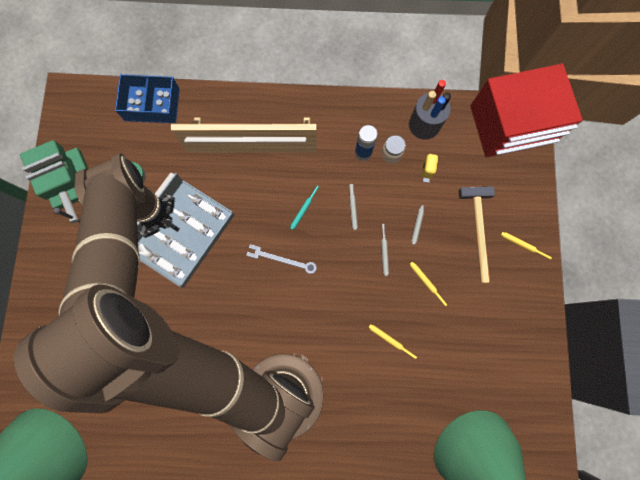

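View pics/scene2.png

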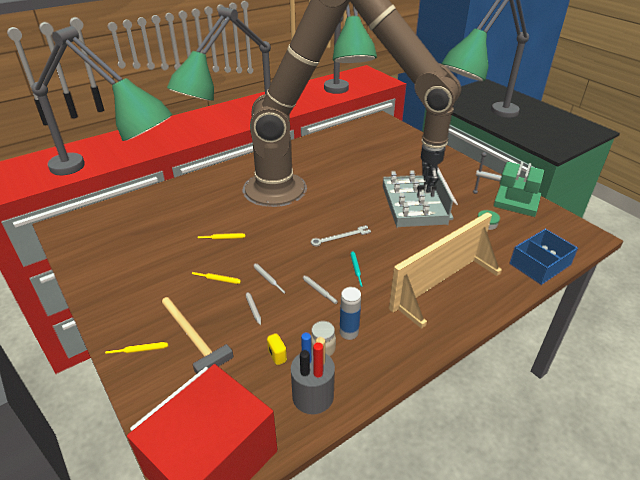

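carry_out(moves=[0,0,0,0,0,-0.06,0,0,0,0.01,0,0.02,-0.14,0,0,0,0.03,-0.03,0.05,-0.22,0,0,0,0.06,-0.06,0.1,-0.22,0,0,0,0.09,-0.1,0.17,-0.22,0,0,0,0.12,-0.14,0.24,-0.22,0,0,0,0.15,-0.18,0.32,-0.22,0,0,0,0.18,-0.22,0.4,-0.22,0,0,0,0.21,-0.26,0.48,-0.22,0,0,0,0.24,-0.3,0.55,-0.22,0,0,0,0.27,-0.34,0.62,-0.22,0,0,0,0.29,-0.38,0.69,-0.22,0,0,0,0.31,-0.41,0.75,-0.22,0,0,0,0.319,-0.44,0.8,-0.22,0,0,0,0.319,-0.455,0.83,-0.22,0,0,0,0.319,-0.462,0.839,-0.22,0,0,0,0.319,-0.462,0.839,-0.22,0])

```text
time: 6.45
tcp_pos: [0.5786, 0.1315, 0.183]
tcp_rot: [[0.999, 0.045, -0.0], [0.045, -0.999, -0.0], [-0.0, 0.0, -1.0]]
contact_force: [-0.7, -0.1, -6.9]
opening: 0.0097
```

```bash
python3 -c "
from h import *
t=cap('top','top3.png');s=cap('scene','scene3.png')
st=env.read_state();print(st['opening'],st['contact_force'],st['torque'])
import cv2
a=t['frame'][90:260,130:340];b=s['frame'][150:340,350:540]
cv2.imwrite('pics/t3.png',cv2.resize(a,None,fx=3.6,fy=3.5,interpolation=2)[...,::-1]);cv2.imwrite('pics/s3.png',cv2.resize(b,None,fx=3.1,fy=3.1,interpolation=2)[...,::-1])
"
```

```text
0.009682473172563284 [-0.77166077  1.2510254  -6.42570228] [ 0.01988889  0.0505092  -0.03120498]
```

View pics/t3.png

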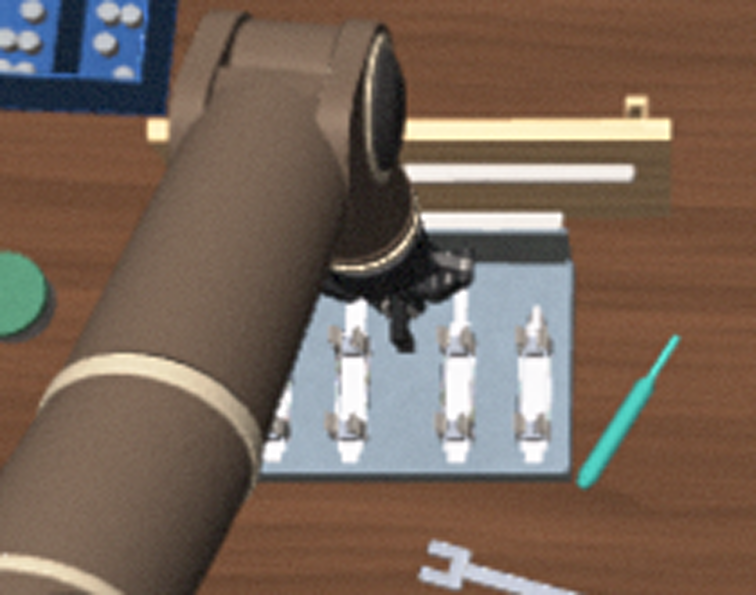

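View pics/s3.png

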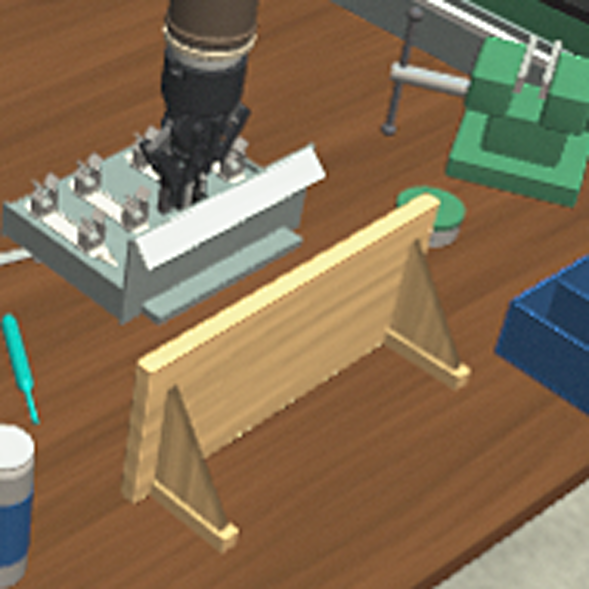

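```bash
cat > m.py <<'E'
from h import *
t=optics.capture('top');s=optics.capture('scene')
T=[(348,462),(456,462),(533,462)]
p=onz(t,[((u+.5)/3.6-.5+130,(v+.5)/3.5-.5+90) for u,v in T],.140)
print(p.round(4));d=p[0]-p[2];yaw=np.arctan2(-d[0],d[1]);print('yaw',np.degrees(yaw))
a=np.radians(2.5);R=np.array([[np.cos(a),-np.sin(a)],[np.sin(a),np.cos(a)]])
for q,y in zip(p,[.04,-.04,-.098]): print((q[:2]-R@[-.116,y]).round(4))
# predicted strip in scene, lower edge rel. handle: x .069 z .005 y +-.12
st=env.read_state();h=np.array(st['tcp_pos'])-[0,0,.006]
R3=np.eye(3);R3[:2,:2]=R
for off in([.069,.12,.005],[.069,-.12,.005]):
    q=proj(s,h+R3@off)[0];print('scene strip lower',q.round(1),'crop',((q-[350,150])*3.1).round(0))
c=np.array([.7017,.1366,.125])
for y in(.2,-.2):
    for x in(.01,.029):
        q=proj(s,c+R3@[x,y,.04])[0];print('board top',((q-[350,150])*3.1).round(0))
for pt in([-.01,-.17,.01],[-.01,.17,.01]):
    q=proj(t,c+R3@pt)[0];print('lip top',((q-[130,90])*[3.6,3.5]).round(0))
E
python3 m.py
```

```text
[[0.4575 0.1686 0.14  ]
 [0.4608 0.0879 0.14  ]
 [0.4631 0.0302 0.14  ]]
yaw 2.3430857385378028
[0.5751 0.1337]
[0.5749 0.1329]
[0.5747 0.1332]
scene strip lower [454.5 206.2] crop [324. 174.]
scene strip lower [398.3 236.6] crop [150. 268.]
board top [424. 190.]
board top [440. 199.]
board top [134. 357.]
board top [150. 369.]
lip top [631. 180.]
lip top [194. 180.]
```

carry_out(moves=[0,0,0,0.02,0,0.05,0,0,0,0,0.05,0,0.1,0,0,0,0,0.09,0,0.12,0,0,0,0,0.13,0,0.13,0,0,0,0,0.17,0,0.13,0,0,0,0,0.2,0,0.13,0,0,0,0,0.22,0,0.13,0,0,0,0,0.23,0,0.13,0,0,0,0,0.23,0,0.13,0])

```text
time: 7.78
tcp_pos: [0.636, 0.1344, 0.1506]
tcp_rot: [[0.999, 0.045, 0.0], [0.045, -0.999, 0.0], [0.0, -0.0, -1.0]]
contact_force: [-0.5, -0.6, -5.9]
opening: 0.0099
```

```bash
python3 -c "
from h import *
t=cap('top','top4.png');s=cap('scene','scene4.png')
st=env.read_state();print(st['opening'],st['contact_force'],st['torque'],st['tcp_pos'])
import cv2
a=t['frame'][90:260,130:340];b=s['frame'][150:340,350:540]
cv2.imwrite('pics/t4.png',cv2.resize(a,None,fx=3.6,fy=3.5,interpolation=2)[...,::-1]);cv2.imwrite('pics/s4.png',cv2.resize(b,None,fx=3.1,fy=3.1,interpolation=2)[...,::-1])
"
```

```text
0.009927796983948474 [ 0.03150451 -0.75040962 -7.31006827] [ 0.03516529  0.06272781 -0.02927489] [0.63577063 0.13444514 0.15063925]
```

View pics/t4.png

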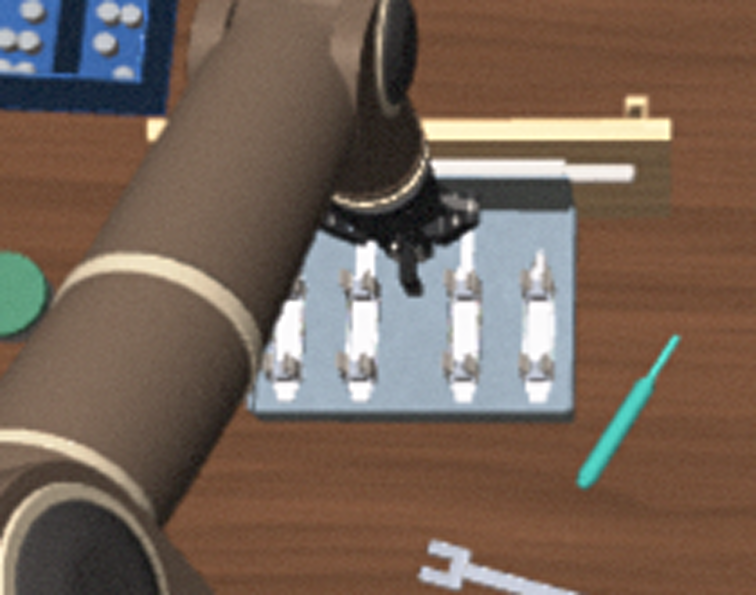

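View pics/s4.png

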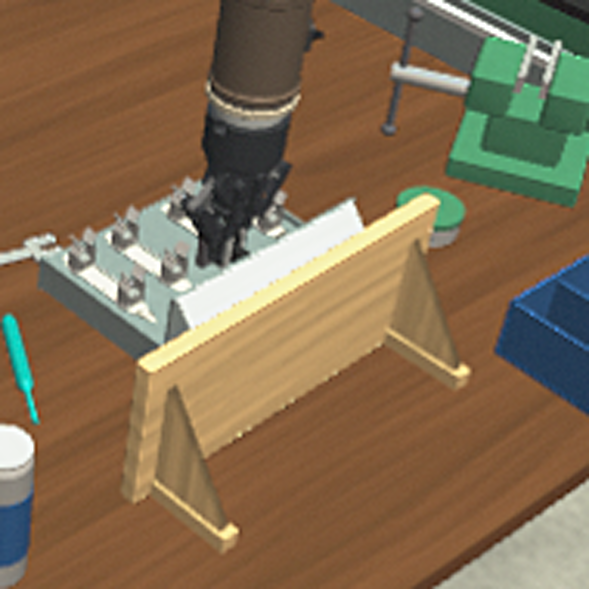

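Run:
```python
from h import *
t=optics.capture('top')
T=[(286,401),(360,401),(463,401),(538,402)]
p=onz(t,[((u+.5)/3.6-.5+130,(v+.5)/3.5-.5+90) for u,v in T],.1076)
d=p[0]-p[3];yaw=np.arctan2(-d[0],d[1]);print('yaw',np.degrees(yaw))
a=np.radians(2.5);R=np.array([[np.cos(a),-np.sin(a)],[np.sin(a),np.cos(a)]])
for q,y in zip(p,[.098,.04,-.04,-.098]): print((q[:2]-R@[-.116,y]).round(4))
```

```text
yaw 2.1389905137335403
[0.6329 0.1345]
[0.6327 0.1354]
[0.6325 0.1356]
[0.6316 0.1354]
```

carry_out(moves=[0,0,0,0.008,0,0,0,0,0,0,0.014,0,0.01,0,0,0,0,0.014,0,0.025,0,0,0,0,0.014,0,0.04,0,0,0,0,0.014,0,0.055,0,0,0,0,0.014,0,0.07,0,0,0,0,0.014,0,0.07,0])

```text
time: 8.8
tcp_pos: [0.639, 0.1346, 0.1327]
tcp_rot: [[0.999, 0.046, -0.001], [0.046, -0.999, -0.0], [-0.001, 0.0, -1.0]]
contact_force: [-0.1, -0.9, -7.0]
opening: 0.0096
```

carry_out(moves=[0,0,0,0,0,0.006,0,0,0,0,0,0,0.012,0,0,0,0,0,0,0.018,0,0,0,0,0,0,0.024,0,0,0,0,0,0,0.024,0])

```text
time: 9.43
tcp_pos: [0.64, 0.1346, 0.1275]
tcp_rot: [[0.999, 0.046, 0.002], [0.046, -0.999, 0.0], [0.002, -0.0, -1.0]]
contact_force: [2.1, 0.7, -1.2]
opening: 0.0098
```

carry_out(moves=[0,0,0,0,0,0.004,0,0,0,0,0,0,0.008,0,0,0,0,0,0,0.012,0,0,0,0,0,0,0.012,0])

```text
time: 9.93
tcp_pos: [0.6411, 0.1346, 0.1259]
tcp_rot: [[0.999, 0.046, 0.004], [0.046, -0.999, 0.001], [0.004, -0.001, -1.0]]
contact_force: [1.3, -0.4, 6.5]
opening: 0.0099
```

carry_out(moves=[0,0,0,0.006,0,0.004,0,0,0,0,0.01,0,0.008,0,0,0,0,0.012,0,0.012,0,0,0,0,0.012,0,0.012,0])

```text
time: 10.42
tcp_pos: [0.6423, 0.1344, 0.1252]
tcp_rot: [[0.999, 0.046, 0.0], [0.046, -0.999, 0.003], [0.0, -0.003, -1.0]]
contact_force: [-15.9, -1.4, 26.4]
opening: 0.0101
```

```bash
cat > v.py <<'E'
import sys
from h import *
n=sys.argv[1]
t=cap('top','top%s.png'%n);s=cap('scene','scene%s.png'%n)
st=env.read_state();print(st['opening'],st['contact_force'],st['torque'],st['tcp_pos'])
a=t['frame'][90:260,130:340];b=s['frame'][150:340,350:540]
cv2.imwrite('pics/t%s.png'%n,cv2.resize(a,None,fx=3.6,fy=3.5,interpolation=2)[...,::-1]);cv2.imwrite('pics/s%s.png'%n,cv2.resize(b,None,fx=3.1,fy=3.1,interpolation=2)[...,::-1])
E
python3 v.py 5
```

```text
0.010201920383574618 [-15.42201852  -2.14036242  25.81422826] [-0.30973783  2.92310697  0.20418327] [0.64222895 0.13448222 0.12522047]
```

View pics/t5.png

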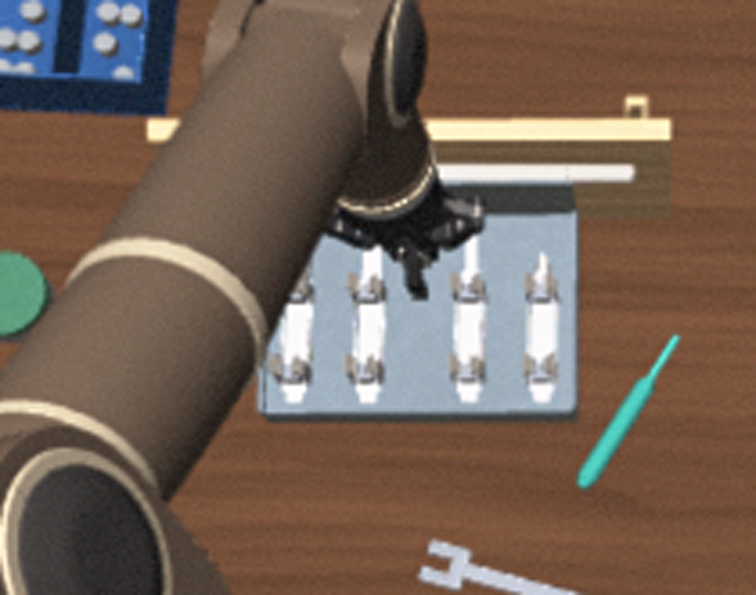

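View pics/s5.png

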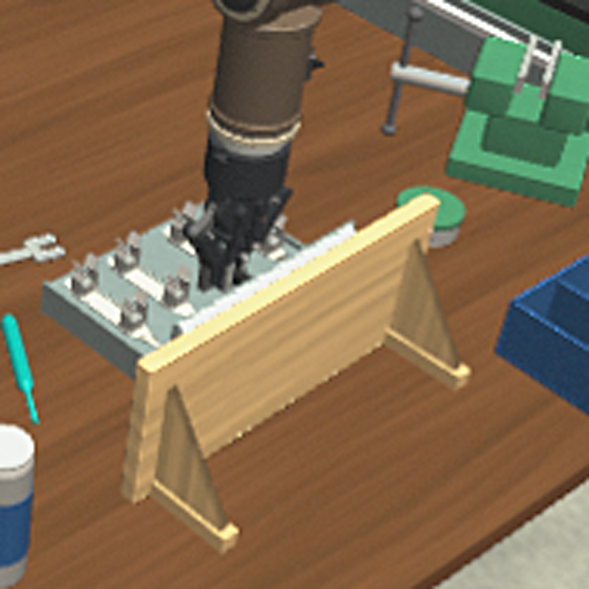

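carry_out(moves=[0,0,0,0,0,0,0,0,0,0,0,0,0,0,0,0,0,0,0,0,0.1,0,0,0,0,0,0,0.2,0,0,0,0,0,0,0.3,0,0,0,0,0,0,0.3,0,0,0,0,0,0,0.3], grip_force=40)

```text
time: 11.4
tcp_pos: [0.6421, 0.1345, 0.1251]
tcp_rot: [[0.999, 0.046, -0.0], [0.046, -0.999, 0.003], [0.0, -0.003, -1.0]]
contact_force: [-0.1, -0.0, -0.8]
opening: 0.0259
```

```bash
python3 v.py 6
```

```text
0.02546491246895397 [-0.48476008 -0.07692741  0.11509604] [-0.0178749   0.05466774  0.03064292] [0.64221537 0.13443358 0.12515432]
```

View pics/t6.png

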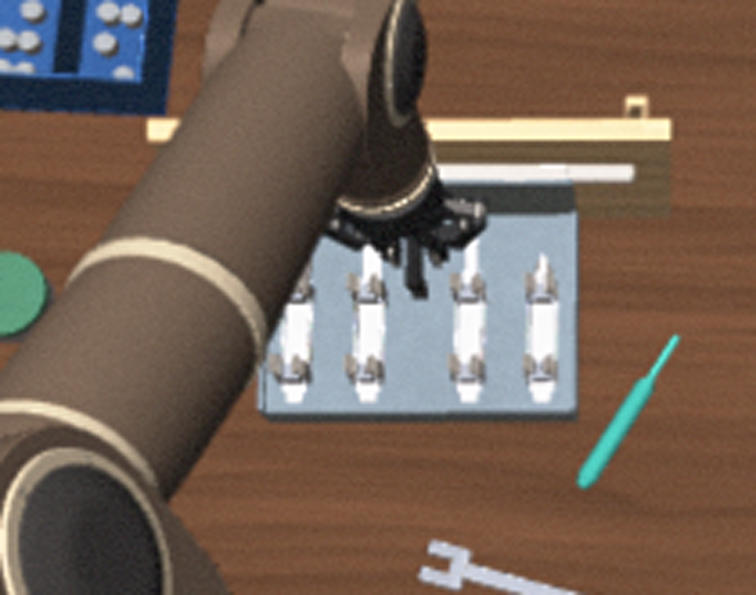

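View pics/s6.png

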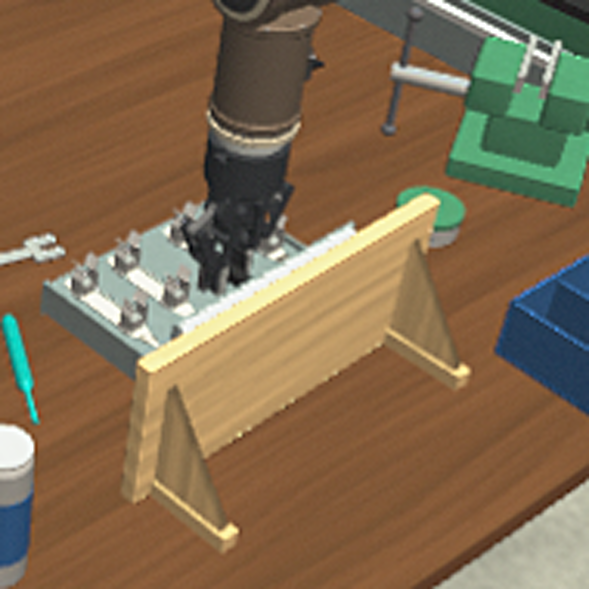

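carry_out(moves=[0,0,0,0,0,-0.05,0.35,0,0,0,0,0,-0.15,0.4,0,0,0,0,0,-0.3,0.5,0,0,0,0,0,-0.45,0.5,0,0,0,-0.2,0,-0.45,0.5,0,0,0,-0.4,0.15,-0.45,0.5,0,0,0,-0.55,0.35,-0.45,0.5,0,0,0,-0.65,0.55,-0.45,0.5,0,0,0,-0.7,0.75,-0.45,0.5,0,0,0,-0.7,0.95,-0.45,0.5,0,0,0,-0.7,0.95,-0.45,0.5])

```text
time: 12.88
tcp_pos: [0.4778, -0.1154, 0.2384]
tcp_rot: [[0.999, 0.038, 0.002], [0.038, -0.999, 0.002], [0.002, -0.002, -1.0]]
contact_force: [-0.4, 0.9, 0.3]
opening: 0.0426
```

```bash
python3 v.py 7
```

```text
0.04239479564556677 [-0.61978733  0.05639373 -0.56705136] [ 0.01043536 -0.04509583  0.03547348] [ 0.47824365 -0.11138487  0.23759251]
```

View pics/top7.png

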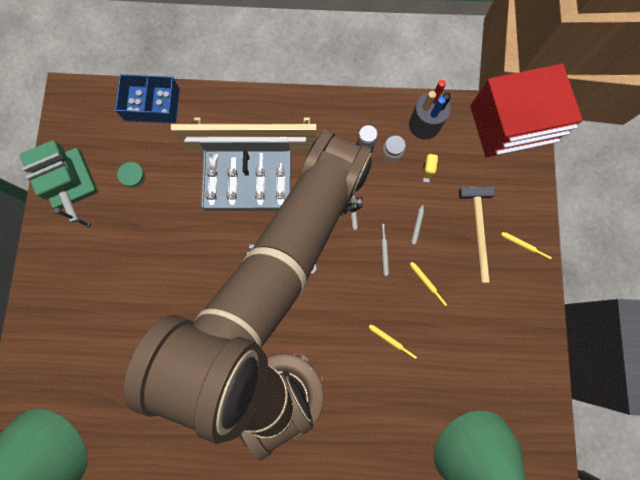

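View pics/t7.png

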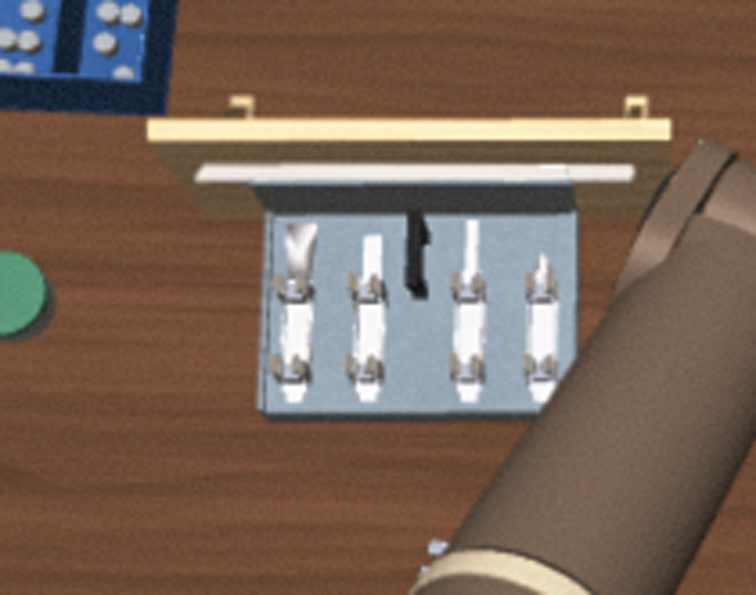

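View pics/s7.png

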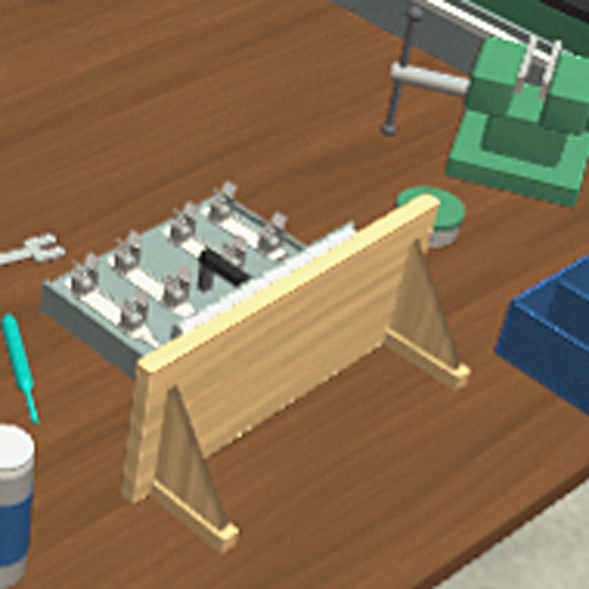

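```bash
cat > pr.py <<'E'
from h import *
t=cap('top');s=cap('scene')
def P(h,yaw,offs,tag):
    a=np.radians(yaw);R=np.array([[np.cos(a),-np.sin(a),0],[np.sin(a),np.cos(a),0],[0,0,1]])
    for o in offs:
        X=np.array(h)+R@o
        print(tag,o,'t',((proj(t,X)[0]-[130,90])*[3.6,3.5]).round(0),'s',((proj(s,X)[0]-[350,150])*3.1).round(0))
P([.6388,.1338,.117],2.5,[[-.116,.098,-.037],[-.116,.04,-.037],[-.116,-.04,-.037],[-.116,-.098,-.037],[-.033,0,-.008],[-.033,0,.008],[-.125,-.125,-.037],[-.125,.125,-.037]],'')
E
python3 pr.py
python3 - <<'E'
import cv2
b=cv2.imread('pics/scene7.png');cv2.imwrite('pics/s7b.png',cv2.resize(b[200:275,355:470],None,fx=6.2,fy=6.2,interpolation=2))
E
```

```text
[-0.116, 0.098, -0.037] t [294. 402.] s [202. 207.]
 [-0.116, 0.04, -0.037] t [368. 402.] s [164. 227.]
 [-0.116, -0.04, -0.037] t [469. 401.] s [108. 256.]
 [-0.116, -0.098, -0.037] t [542. 401.] s [ 66. 278.]
 [-0.033, 0, -0.008] t [416. 293.] s [199. 259.]
 [-0.033, 0, 0.008] t [412. 286.] s [200. 246.]
 [-0.125, -0.125, -0.037] t [576. 412.] s [ 40. 284.]
 [-0.125, 0.125, -0.037] t [260. 413.] s [214. 194.]
```

View pics/s7b.png

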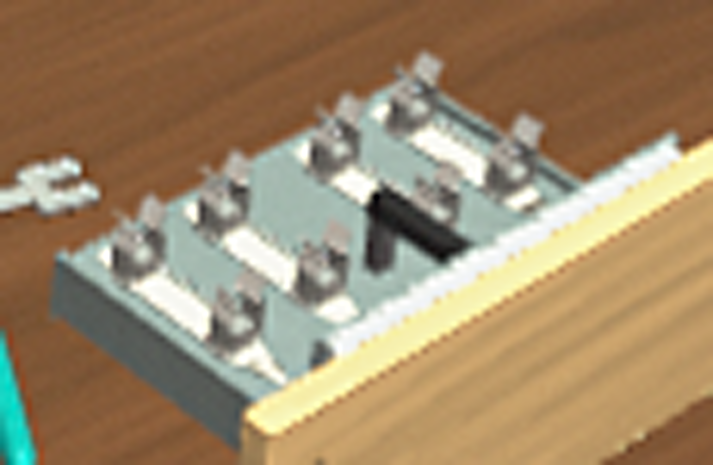

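```bash
cat > tools.py <<'E'
from h import *
NOSE={'drift':.086,'pin':.1,'centre':.072}
def meas(c,box,z=.008):
    hsv=cv2.cvtColor(c['frame'],cv2.COLOR_RGB2HSV)
    m=((hsv[...,1]<65)&(hsv[...,2]>105)).astype(np.uint8)
    x0,y0,x1,y1=box;k=np.zeros_like(m);k[y0:y1,x0:x1]=1;m*=k
    n,l,st,ce=cv2.connectedComponentsWithStats(m);out=[]
    for i in range(1,n):
        if st[i,4]<60: continue
        ys,xs=np.nonzero(l==i);w=onz(c,np.c_[xs,ys],z)[:,:2]
        mu=w.mean(0);u=np.linalg.svd(w-mu,full_matrices=False)[2][0];u*=np.sign(u[0]);a=(w-mu)@u
        L=a.max()-a.min()
        # half a pixel outward
        print('px',ce[i].round(0),st[i,4],'yaw',np.degrees(np.arctan2(u[1],u[0])).round(1),'L',L.round(4),end=' ')
        nm=min(NOSE,key=lambda q:abs(NOSE[q]+.056-.003-L));mid=(a.min()+.056-.001+a.max()-NOSE[nm]+.001)/2
        print(nm,'mid',(mu+mid*u).round(4),'disc',(a.max()-NOSE[nm]-a.min()-.056).round(4))
if __name__=='__main__':
    import sys
    print('top');meas(cap('top'),(335,165,450,300))
    print('scene');meas(cap('scene'),(240,250,345,330))
E
python3 tools.py
```

```text
top
px [353. 198.] 69 yaw 31.6 L 0.0401 centre mid [ 0.5705 -0.1849] disc -0.0879
px [418. 225.] 223 yaw -12.9 L 0.1248 centre mid [ 0.495  -0.3741] disc -0.0032
px [354. 220.] 109 yaw 4.6 L 0.0588 centre mid [ 0.5018 -0.187 ] disc -0.0692
px [384. 253.] 255 yaw 4.1 L 0.1535 pin mid [ 0.4008 -0.2785] disc -0.0025
scene
px [267. 276.] 185 yaw 3.4 L 0.1614 pin mid [ 0.4008 -0.2794] disc 0.0054
px [316. 291.] 219 yaw 5.7 L 0.147 pin mid [ 0.531  -0.1975] disc -0.009
px [253. 308.] 187 yaw -13.4 L 0.1323 drift mid [ 0.487  -0.3733] disc -0.0097
px [323. 326.] 163 yaw 54.0 L 0.0598 centre mid [ 0.6661 -0.262 ] disc -0.0682
```

```bash
python3 -c "
from h import *
go([.4006,-.2789,.13],3.8);go([.4006,-.2789,.028],3.8)"
```

```text
turn [-0.0009 -0.0001 -0.0059] shift [-0.3432  0.6623  0.4262]
turn [-0.0009 -0.0001 -0.0059] shift [-0.3432  0.6635  0.8342]
```

carry_out(moves=[0,0,0,-0.1,0.15,0,0.5,0,0,-0.003,-0.2,0.35,0.1,0.5,0,0,-0.006,-0.3,0.55,0.25,0.5,0,0,-0.006,-0.343,0.66,0.4,0.5,0,0,-0.006,-0.343,0.663,0.43,0.5,0,0,-0.006,-0.343,0.663,0.43,0.5], grip_force=80)

```text
time: 13.92
tcp_pos: [0.4011, -0.2781, 0.1289]
tcp_rot: [[0.998, 0.067, -0.001], [0.067, -0.998, 0.004], [-0.001, -0.004, -1.0]]
contact_force: [-0.0, -0.2, -0.2]
opening: 0.0427
```

```bash
python3 tools.py; python3 -c "
from h import *
go([.4006,-.2789,.028],3.8);
t=cap('top','top8.png');s=cap('scene','scene8.png')
cv2.imwrite('pics/t8.png',cv2.resize(t['frame'][160:310,310:460],None,fx=3.8,fy=3.8,interpolation=2)[...,::-1])
cv2.imwrite('pics/s8.png',cv2.resize(s['frame'][230:350,220:380],None,fx=4,fy=4,interpolation=2)[...,::-1])"
```

```text
top
px [377. 198.] 174 yaw 5.7 L 0.1041 centre mid [ 0.5736 -0.2541] disc -0.0239
px [356. 255.] 356 yaw 25.2 L 0.1722 pin mid [ 0.3816 -0.2042] disc 0.0162
scene
px [285. 290.] 412 yaw 7.8 L 0.2948 pin mid [ 0.4654 -0.2705] disc 0.1388
px [253. 308.] 187 yaw -13.4 L 0.1323 drift mid [ 0.487  -0.3733] disc -0.0097
px [323. 326.] 163 yaw 54.0 L 0.0598 centre mid [ 0.6661 -0.262 ] disc -0.0682
turn [-0.0009 -0.0005  0.0009] shift [-0.0066  0.0046  0.4073]
```

View pics/t8.png

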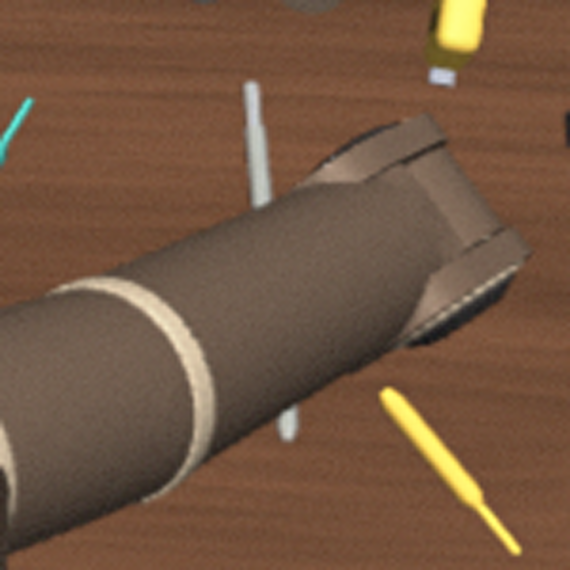

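View pics/s8.png

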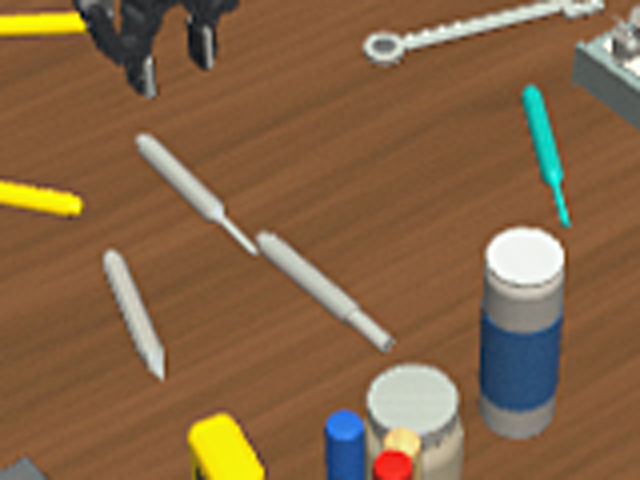

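carry_out(moves=[0,0,0,-0.006,0.004,0.1,0.45,0,0,0,-0.006,0.004,0.22,0.45,0,0,0,-0.006,0.004,0.32,0.45,0,0,0,-0.006,0.004,0.38,0.45,0,0,0,-0.006,0.004,0.405,0.45,0,0,0,-0.006,0.004,0.405,0.45,0,0,0,-0.006,0.004,0.405,0.2,0,0,0,-0.006,0.004,0.405,0,0,0,0,-0.006,0.004,0.405,0,0,0,0,-0.006,0.004,0.405,0,0,0,0,-0.006,0.004,0.405,0])

```text
time: 15.5
tcp_pos: [0.4013, -0.2792, 0.0298]
tcp_rot: [[0.998, 0.069, 0.004], [0.069, -0.998, 0.003], [0.004, -0.002, -1.0]]
contact_force: [-1.6, 1.1, 7.2]
opening: 0.0131
```

carry_out(moves=[0,0,0,0,0,-0.05,0,0,0,0,0,0,-0.15,0,0,0,0,0,0,-0.3,0,0,0,0,0,0,-0.5,0,0,0,0,0,0,-0.65,0,0,0,0,0,0,-0.65,0])

```text
time: 16.25
tcp_pos: [0.4019, -0.2805, 0.1953]
tcp_rot: [[0.998, 0.069, 0.009], [0.069, -0.998, 0.001], [0.009, -0.001, -1.0]]
contact_force: [1.0, 0.2, -1.8]
opening: 0.0132
```

```bash
python3 -c "
from h import *
t=cap('top','top9.png');s=cap('scene','scene9.png')
cv2.imwrite('pics/t9.png',cv2.resize(t['frame'][160:310,310:460],None,fx=3.8,fy=3.8,interpolation=2)[...,::-1])
cv2.imwrite('pics/s9.png',cv2.resize(s['frame'][200:340,200:380],None,fx=4,fy=4,interpolation=2)[...,::-1])
a=np.radians(2.5);R=np.array([[np.cos(a),-np.sin(a),0],[np.sin(a),np.cos(a),0],[0,0,1]])
c=np.array([.6388,.1338,.117])+R@[-.06,-.04,-.015];print(c);go(c+[0,0,.02+.06],2.5)
"
```

```text
[0.58060188 0.09122091 0.102     ]
turn [-0.0009 -0.0015  0.0081] shift [ 0.8201 -1.4281  0.05  ]
```

View pics/s9.png

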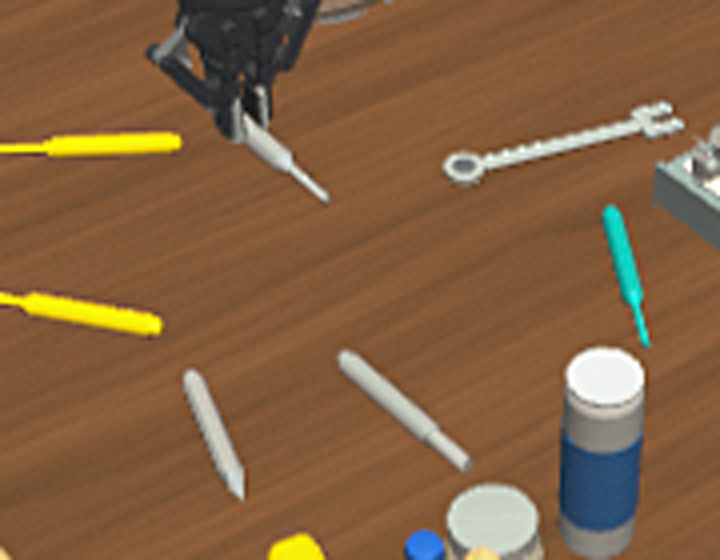

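View pics/t9.png

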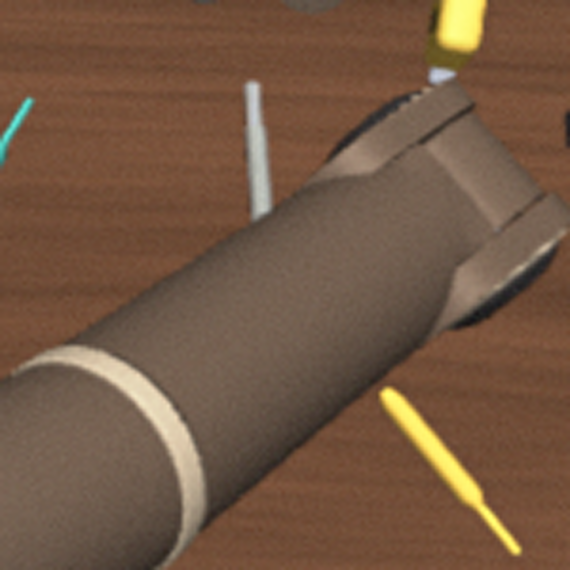

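carry_out(moves=[0,0,0,0.05,-0.1,0,0,0,0,0,0.1,-0.25,0,0,0,0,0,0.15,-0.4,0,0,0,0,0,0.2,-0.55,0,0,0,0,0,0.3,-0.7,0,0,0,0,0,0.4,-0.85,0,0,0,0,0,0.5,-0.95,0,0,0,0,0,0.55,-1,0,0,0,0,0.008,0.55,-1,0,0])

```text
time: 17.48
tcp_pos: [0.5202, -0.0202, 0.1929]
tcp_rot: [[0.999, 0.044, 0.003], [0.044, -0.999, 0.002], [0.003, -0.002, -1.0]]
contact_force: [0.3, -0.7, -1.1]
opening: 0.0129
```

```bash
cat > clip.py <<'E'
from h import *
a=np.radians(2.5);R=np.array([[np.cos(a),-np.sin(a),0],[np.sin(a),np.cos(a),0],[0,0,1]])
def clip(y,dx=0,dy=0): return np.array([.6388,.1338,.117])+R@[-.06+dx,y+dy,-.015]
E
python3 -c "
from clip import *
go(clip(-.04)+[0,0,.0218+.045],2.5)
"
```

```text
turn [-0.0006 -0.0009  0.    ] shift [ 0.2605 -0.4345  0.0982]
```

carry_out(moves=[0,0,0,0.05,-0.1,0,0,0,0,0,0.12,-0.22,0,0,0,0,0,0.2,-0.34,0.04,0,0,0,0,0.25,-0.42,0.08,0,0,-0.001,0,0.26,-0.434,0.098,0,0,-0.001,0,0.26,-0.434,0.098,0])

```text
time: 18.23
tcp_pos: [0.5799, 0.0893, 0.1684]
tcp_rot: [[0.999, 0.042, -0.002], [0.042, -0.999, 0.001], [-0.002, -0.001, -1.0]]
contact_force: [-0.1, 0.2, -0.8]
opening: 0.013
```

```bash
python3 v.py 10; python3 tools.py
```

```text
0.013453147770770895 [ 0.45720997 -0.50342764 -1.07053289] [ 0.03433567  0.00152394 -0.04744266] [0.58010614 0.0891861  0.16910268]
top
px [378. 205.] 249 yaw 5.2 L 0.1444 drift mid [ 0.5465 -0.2566] disc 0.0024
px [417. 225.] 228 yaw -13.0 L 0.1248 centre mid [ 0.495 -0.374] disc -0.0032
scene
px [300. 302.] 230 yaw 4.9 L 0.1481 pin mid [ 0.5381 -0.2582] disc -0.0079
px [253. 308.] 187 yaw -13.4 L 0.1323 drift mid [ 0.487  -0.3733] disc -0.0097
px [323. 326.] 163 yaw 54.0 L 0.0598 centre mid [ 0.6661 -0.262 ] disc -0.0682
```

View pics/t10.png

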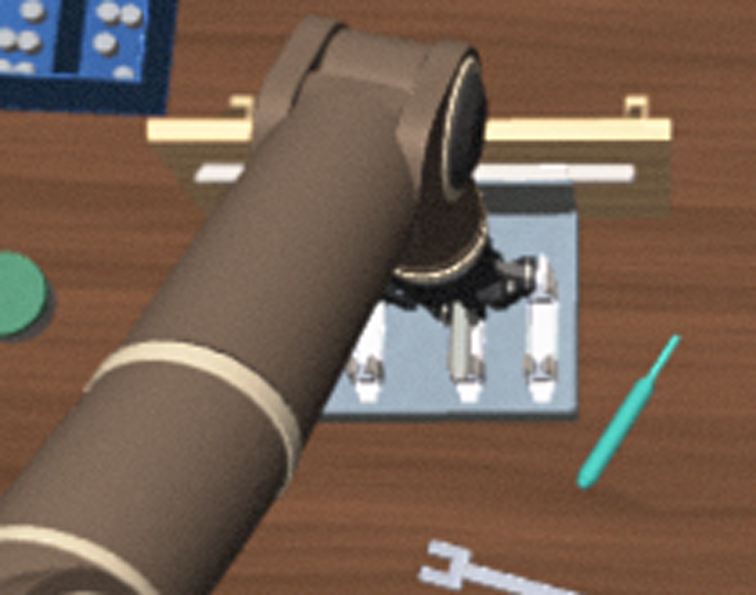

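View pics/s10.png

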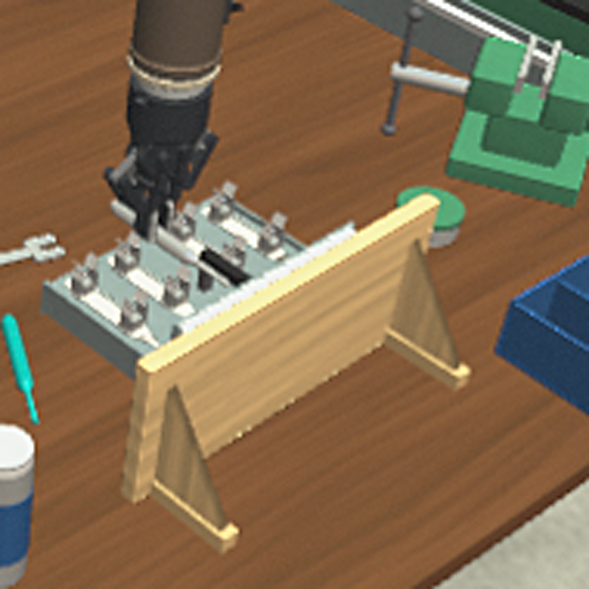

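Run:
```python
from clip import *
t=cap('top');s=cap('scene')
st=env.read_state();p=np.array(st['tcp_pos']);Rt=np.array(st['tcp_rot'])
for mid in (0,):
    X=p+Rt@[-.056,0,.0218];print(((proj(t,X)[0]-[130,90])*[3.6,3.5]).round(0),((proj(s,X)[0]-[350,150])*3.1).round(0))
print(tri(t,[(461/3.6+130,377/3.5+90)],s,[(116/3.1+350,208/3.1+150)]).round(4), X)
go(clip(-.04)+[0,0,.0218+.0],2.5)
cv2.imwrite('pics/z.png',np.hstack([cv2.resize(q,(390,390),interpolation=2) for q in(t['frame'][160:225,235:300],s['frame'][195:260,370:435])])[...,::-1])
```

```text
[459. 379.] [113. 203.]
[[0.5278 0.0881 0.1427 0.0021]] [0.52451779 0.08800786 0.14748162]
turn [-0.0007 -0.0001 -0.0003] shift [ 0.0007 -0.0031  0.182 ]
```

View pics/z.png

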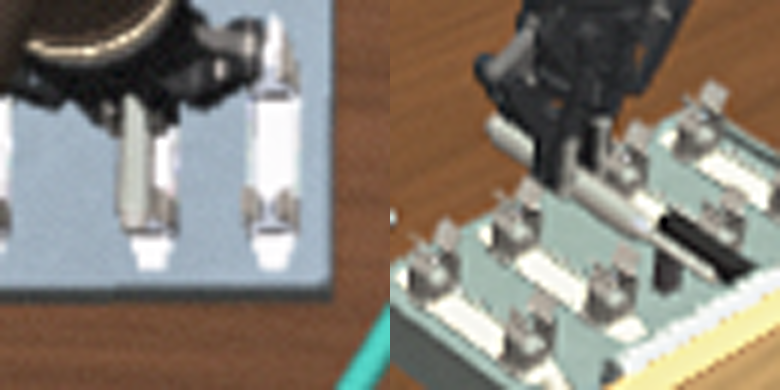

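carry_out(moves=[0,0,0,0,-0.003,0.03,0,0,0,0,0,-0.003,0.07,0,0,0,0,0,-0.003,0.1,0,0,0,0,0,-0.003,0.11,0,0,0,0,0,-0.003,0.118,0,0,0,0,0,-0.003,0.126,0,0,0,0,0,-0.003,0.134,0,0,0,0,0,-0.003,0.142,0,0,0,0,0,-0.003,0.15,0,0,0,0,0,-0.003,0.15,0])

```text
time: 19.77
tcp_pos: [0.5812, 0.0913, 0.132]
tcp_rot: [[0.999, 0.043, 0.002], [0.043, -0.999, 0.002], [0.002, -0.002, -1.0]]
contact_force: [2.4, 1.0, 0.2]
opening: 0.0132
```

carry_out(moves=[0,0,0,0,0,0.005,0,0,0,0,0,0,0.01,0,0,0,0,0,0,0.015,0,0,0,0,0,0,0.02,0,0,0,0,0,0,0.025,0,0,0,0,0,0,0.025,0])

```text
time: 20.52
tcp_pos: [0.5805, 0.0913, 0.1252]
tcp_rot: [[0.999, 0.043, 0.0], [0.043, -0.999, 0.002], [0.0, -0.002, -1.0]]
contact_force: [-0.3, 0.5, -4.6]
opening: 0.0133
```

carry_out(moves=[0,0,0,0,0,0.004,0,0,0,0,0,0,0.008,0,0,0,0,0,0,0.008,0])

```text
time: 20.9
tcp_pos: [0.5808, 0.0909, 0.1241]
tcp_rot: [[0.999, 0.043, 0.001], [0.043, -0.999, 0.002], [0.001, -0.002, -1.0]]
contact_force: [-2.5, -0.7, 6.0]
opening: 0.0131
```

carry_out(moves=[0,0,0,0,0,0.002,0,0,0,0,0,0,0,0.15,0,0,0,0,0,0,0.25,0,0,0,0,0,0,0.3,0,0,0,0,0,0,0.3,0,0,0,0,0,-0.03,0.3,0,0,0,0,0,-0.1,0.3,0,0,0,0,0,-0.25,0.3,0,0,0,0,0,-0.4,0.4,0,0,0,-0.3,0.2,-0.4,0.5,0,0,0,-0.6,0.2,-0.4,0.5,0,0,0,-0.8,0.4,-0.4,0.5,0,0,0,-0.8,0.4,-0.4,0.5])

```text
time: 22.52
tcp_pos: [0.3831, -0.0192, 0.2239]
tcp_rot: [[0.999, 0.042, 0.001], [0.042, -0.999, 0.004], [0.001, -0.004, -1.0]]
contact_force: [-0.2, -1.0, 1.5]
opening: 0.0429
```

```bash
python3 v.py 11;python3 tools.py
```

```text
0.04269316788336359 [ 0.92426281 -0.63212607  0.26521586] [ 0.00603976 -0.04977458 -0.0143656 ] [ 0.38214795 -0.01983986  0.224027  ]
top
px [378. 205.] 247 yaw 5.6 L 0.1444 drift mid [ 0.5465 -0.2567] disc 0.0024
px [417. 225.] 225 yaw -13.0 L 0.1248 centre mid [ 0.495 -0.374] disc -0.0032
scene
px [300. 301.] 229 yaw 4.7 L 0.1481 pin mid [ 0.5381 -0.2581] disc -0.0079
px [253. 308.] 187 yaw -13.4 L 0.1323 drift mid [ 0.487  -0.3733] disc -0.0097
px [323. 326.] 163 yaw 54.0 L 0.0598 centre mid [ 0.6661 -0.262 ] disc -0.0682
```

View pics/t11.png

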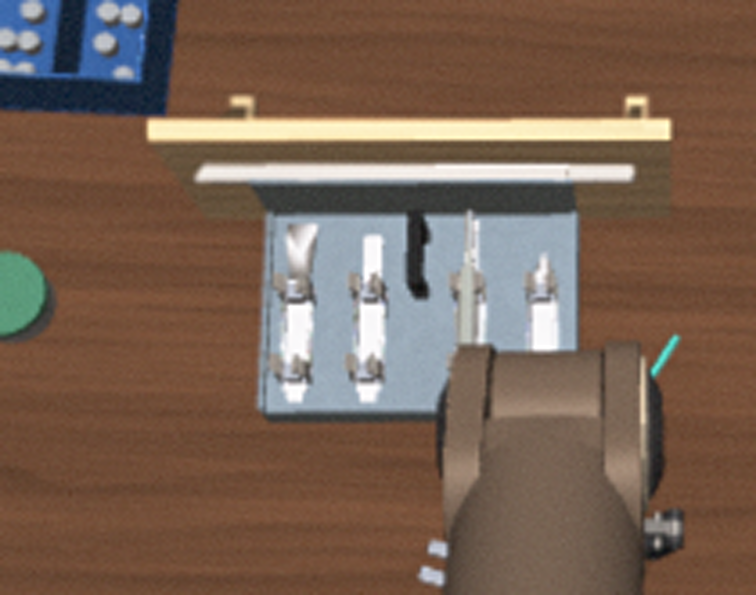

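View pics/s11.png

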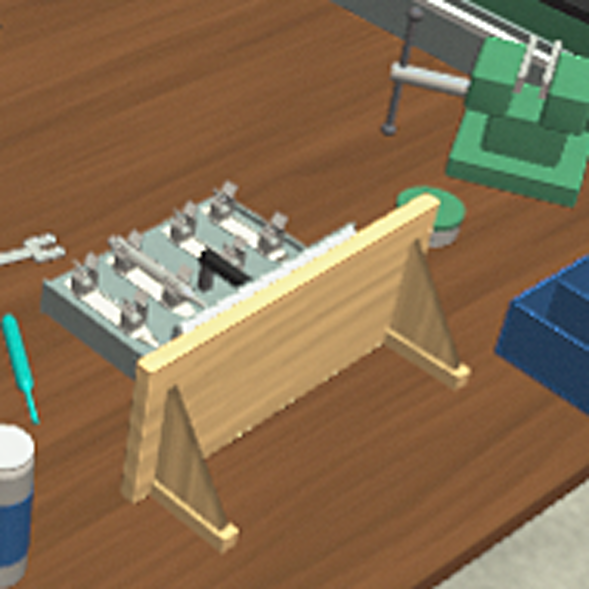

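View pics/top11.png

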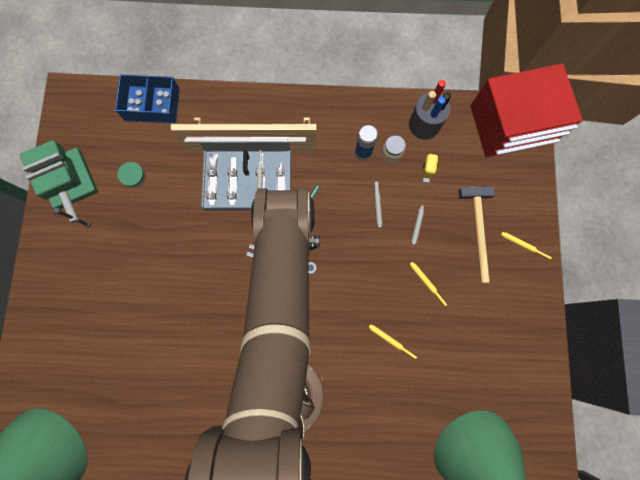

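```bash
python3 -c "
from h import *
go([.546,-.257,.14],5.1);go([.546,-.257,.032],5.1)"
```

```text
turn [-0.0017 -0.0011 -0.015 ] shift [0.5996 0.9854 0.3355]
turn [-0.0017 -0.0011 -0.015 ] shift [0.5981 0.9878 0.7675]
```

carry_out(moves=[0,0,0,0.05,0.12,0,0.45,0,0,0,0.15,0.3,0.05,0.45,0,0,0,0.27,0.5,0.1,0.45,0,0,-0.01,0.4,0.7,0.2,0.45,0,0,-0.015,0.5,0.85,0.3,0.45,0,0,-0.015,0.57,0.95,0.33,0.45,-0.001,-0.001,-0.015,0.599,0.986,0.336,0.45,-0.001,-0.001,-0.015,0.599,0.986,0.4,0.45,-0.001,-0.001,-0.015,0.598,0.987,0.5,0.45,-0.001,-0.001,-0.015,0.598,0.988,0.6,0.45,-0.001,-0.001,-0.015,0.598,0.988,0.68,0.45,-0.001,-0.001,-0.015,0.598,0.988,0.74,0.45,-0.001,-0.001,-0.015,0.598,0.988,0.764,0.45,-0.001,-0.001,-0.015,0.598,0.988,0.764,0.45])

```text
time: 24.48
tcp_pos: [0.546, -0.2571, 0.0329]
tcp_rot: [[0.996, 0.089, 0.0], [0.089, -0.996, 0.002], [0.0, -0.002, -1.0]]
contact_force: [0.1, 0.0, 1.0]
opening: 0.0383
```

```bash
python3 -c "
from h import *
s=cap('scene');t=cap('top')
cv2.imwrite('pics/s12.png',cv2.resize(s['frame'][240:340,240:350],None,fx=5,fy=5,interpolation=2)[...,::-1])
go([.546,-.257,.032],5.1)"
```

```text
turn [-0.0006 -0.0005 -0.    ] shift [-0.0012 -0.0017  0.0061]
```

View pics/s12.png

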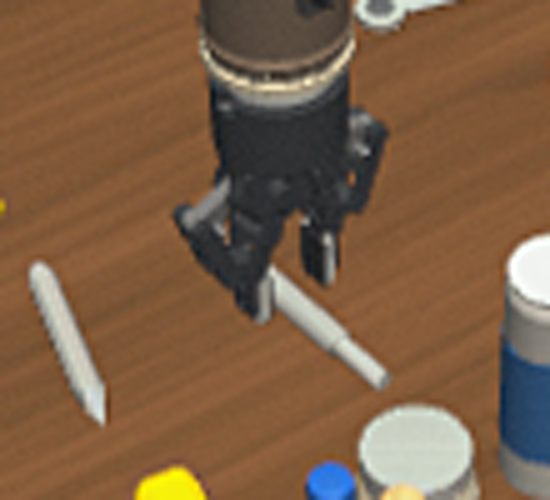

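carry_out(moves=[0,0,0,0,0,0.006,0.2,0,0,0,0,0,0.006,0,0,0,0,0,0,0.006,0,0,0,0,0,0,0.006,0,0,0,0,0,0,0.006,0])

```text
time: 25.2
tcp_pos: [0.5468, -0.2577, 0.0328]
tcp_rot: [[0.996, 0.089, 0.002], [0.089, -0.996, 0.002], [0.003, -0.001, -1.0]]
contact_force: [0.0, 0.4, 6.2]
opening: 0.0123
```

carry_out(moves=[0,0,0,0,0,-0.05,0,0,0,0,0,0,-0.15,0,0,0,0,0,0,-0.3,0,0,0,0,0,0,-0.5,0,0,0,0,-0.1,-0.1,-0.65,0,0,0,0,-0.2,-0.25,-0.65,0,0,0,0,-0.3,-0.4,-0.65,0,0,0,0.005,-0.3,-0.55,-0.65,0,0,0,0.01,-0.2,-0.7,-0.65,0,0,0,0.014,-0.1,-0.85,-0.65,0,0,0,0.014,0,-1,-0.65,0,0,0,0.014,0,-1,-0.65,0])

```text
time: 26.7
tcp_pos: [0.5253, -0.0051, 0.1957]
tcp_rot: [[0.999, 0.051, 0.003], [0.051, -0.999, 0.002], [0.003, -0.002, -1.0]]
contact_force: [-0.4, -0.8, -2.3]
opening: 0.0129
```

```bash
python3 -c "
from clip import *
go(clip(.04)+[0,0,.022+.06],2.5)
s=cap('scene');t=cap('top')
cv2.imwrite('pics/s13.png',cv2.resize(s['frame'][150:300,270:440],None,fx=4,fy=4,interpolation=2)[...,::-1])"
```

```text
turn [-0.0006 -0.0009  0.0023] shift [ 0.2425 -0.6936  0.049 ]
```

View pics/s13.png

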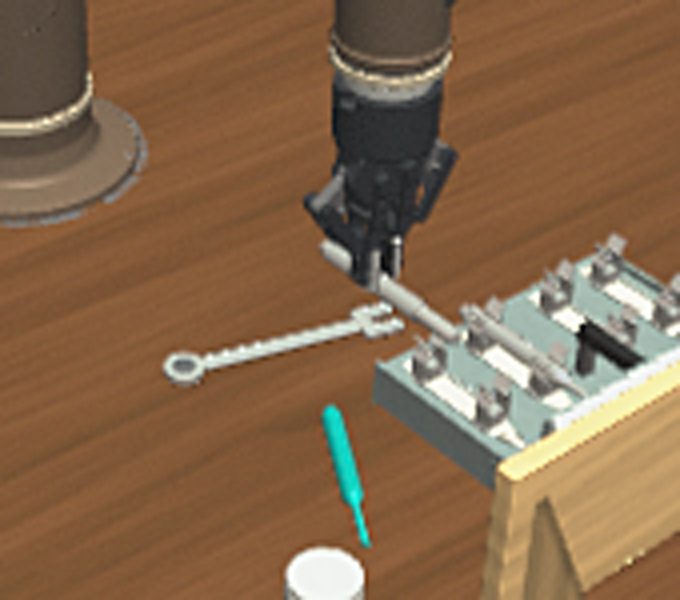

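carry_out(moves=[0,0,0,0.05,-0.1,0,0,0,0,0,0.1,-0.25,0,0,0,0,0,0.15,-0.4,0,0,0,0,0,0.2,-0.53,0,0,0,0,0.002,0.23,-0.63,0.02,0,0,0,0.002,0.242,-0.68,0.04,0,0,0,0.002,0.242,-0.693,0.05,0,0,0,0.002,0.242,-0.693,0.05,0])

```text
time: 27.8
tcp_pos: [0.576, 0.1655, 0.1835]
tcp_rot: [[0.999, 0.038, 0.001], [0.038, -0.999, 0.001], [0.001, -0.0, -1.0]]
contact_force: [1.0, -0.1, -2.5]
opening: 0.0124
```

```bash
cat > chk.py <<'E'
import sys
from clip import *
y=float(sys.argv[1]);off=float(sys.argv[2])
t=cap('top');s=cap('scene')
st=env.read_state();p=np.array(st['tcp_pos']);Rt=np.array(st['tcp_rot'])
print('f',np.round(st['contact_force'],1),p)
for l in(-.056,.086):
    X=p+Rt@[l,0,off];print(l,((proj(t,X)[0]-[130,90])*[3.6,3.5]).round(0),((proj(s,X)[0]-[350,150])*3.1).round(0))
go(clip(y)+[0,0,off],2.5)
cv2.imwrite('pics/z%s.png'%sys.argv[3],np.hstack([cv2.resize(t['frame'][90:260,130:340],None,fx=1.8,fy=1.75,interpolation=2)[:297],cv2.resize(s['frame'][150:340,350:540],None,fx=1.55,fy=1.55)[:294].copy() if 0 else cv2.resize(s['frame'][150:340,350:540],(297,297),interpolation=2)])[...,::-1])
cv2.imwrite('pics/t%s.png'%sys.argv[3],cv2.resize(t['frame'][90:260,130:340],None,fx=3.6,fy=3.5,interpolation=2)[...,::-1])
cv2.imwrite('pics/s%s.png'%sys.argv[3],cv2.resize(s['frame'][150:340,350:540],None,fx=3.1,fy=3.1,interpolation=2)[...,::-1])
E
sed -i '/np.hstack/d' chk.py
python3 chk.py .04 .0248 14
```

```text
f [-0.  -0.2 -2.1] [0.57637084 0.16540213 0.18389355]
-0.056 [356. 375.] [168. 166.]
0.086 [363. 201.] [274. 234.]
turn [-0.0003 -0.0007 -0.002 ] shift [ 0.0033 -0.0226  0.2284]
```

View pics/t14.png

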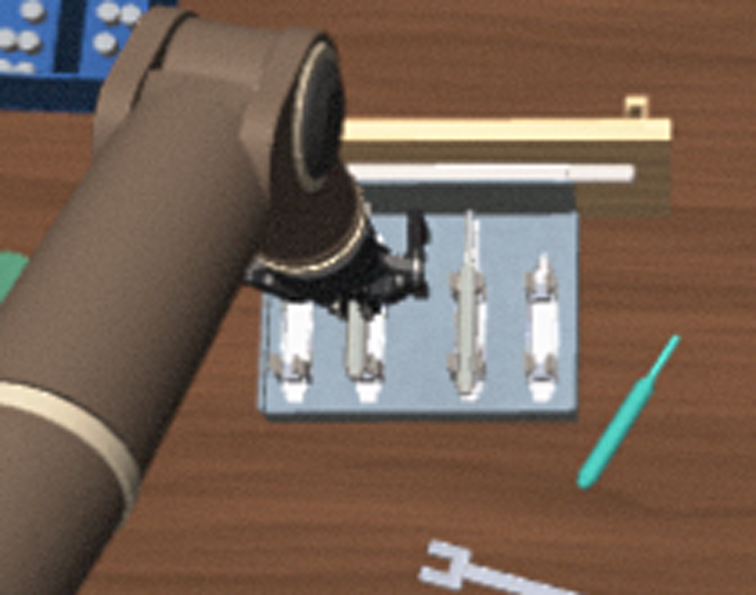

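View pics/s14.png

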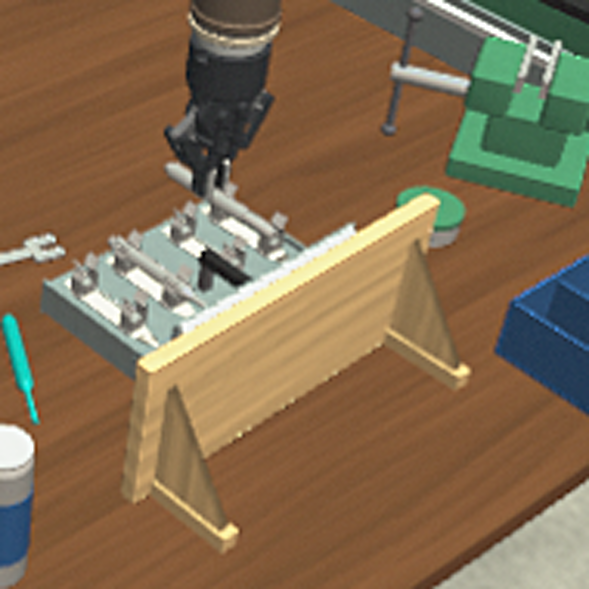

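carry_out(moves=[0,0,0,0.003,-0.023,0.01,0,0,0,0,0.003,-0.023,0.05,0,0,0,0,0.003,-0.023,0.1,0,0,0,-0.002,0.003,-0.023,0.13,0,0,0,-0.002,0.003,-0.023,0.145,0,0,0,-0.002,0.003,-0.023,0.145,0])

```text
time: 28.65
tcp_pos: [0.5769, 0.1711, 0.1474]
tcp_rot: [[0.999, 0.044, 0.002], [0.044, -0.999, 0.001], [0.002, -0.001, -1.0]]
contact_force: [-0.0, 0.3, -2.0]
opening: 0.012
```

```bash
python3 chk.py .04 .0248 15
```

```text
f [ 0.   0.7 -1.8] [0.57718997 0.17114957 0.14787358]
-0.056 [358. 387.] [168. 194.]
0.086 [364. 217.] [273. 262.]
turn [-0.0003 -0.0008 -0.    ] shift [-0.0005  0.0001  0.0843]
```

Aligned; now the slow press, about 21 mm to home.

carry_out(moves=[0,0,0,0,0,0.01,0,0,0,0,0,0,0.02,0,0,0,0,0,0,0.028,0,0,0,0,0,0,0.036,0,0,0,0,0,0,0.044,0,0,0,0,0,0,0.052,0,0,0,0,0,0,0.06,0,0,0,0,0,0,0.06,0])

```text
time: 29.75
tcp_pos: [0.5777, 0.1711, 0.1327]
tcp_rot: [[0.999, 0.043, 0.004], [0.043, -0.999, 0.001], [0.004, -0.001, -1.0]]
contact_force: [3.1, 0.2, -0.9]
opening: 0.0124
```

carry_out(moves=[0,0,0,0,0,0.005,0,0,0,0,0,0,0.01,0,0,0,0,0,0,0.015,0,0,0,0,0,0,0.015,0])

```text
time: 30.25
tcp_pos: [0.5768, 0.1711, 0.1282]
tcp_rot: [[0.999, 0.044, 0.001], [0.044, -0.999, 0.0], [0.001, -0.0, -1.0]]
contact_force: [-0.0, -0.5, -6.6]
opening: 0.0124
```

carry_out(moves=[0,0,0,0,0,0.003,0,0,0,0,0,0,0.006,0,0,0,0,0,0,0.006,0])

```text
time: 30.62
tcp_pos: [0.5766, 0.171, 0.1272]
tcp_rot: [[0.999, 0.044, 0.001], [0.044, -0.999, 0.001], [0.001, -0.001, -1.0]]
contact_force: [-3.5, 0.0, 5.4]
opening: 0.0125
```

carry_out(moves=[0,0,0,0,0,0.002,0,0,0,0,0,0,0,0.15,0,0,0,0,0,0,0.25,0,0,0,0,0,0,0.3,0,0,0,0,0,0,0.3,0,0,0,0,0,-0.03,0.3,0,0,0,0,0,-0.1,0.3,0,0,0,0,0,-0.25,0.3,0,0,0,0,0,-0.38,0.4,0,0,0,-0.2,0.2,-0.38,0.45,0,0,0,-0.3,0.4,-0.38,0.45,0,0,0,-0.4,0.6,-0.38,0.45,0,0,0,-0.4,0.8,-0.38,0.45,0,0,0,-0.4,1,-0.38,0.45,0,0,0,-0.4,1,-0.38,0.45])

```text
time: 32.5
tcp_pos: [0.4873, -0.0879, 0.2236]
tcp_rot: [[0.999, 0.036, 0.004], [0.036, -0.999, 0.0], [0.004, -0.0, -1.0]]
contact_force: [-0.1, 0.2, -0.5]
opening: 0.0388
```

```bash
python3 v.py 16;python3 tools.py; python3 -c "
from h import *
go([.4945,-.3745,.14],-13.1)"
```

```text
0.038565095246581894 [-0.24632468 -0.36524948  0.90232374] [ 0.03668578  0.02433878 -0.02378499] [ 0.4876637  -0.08361813  0.22272186]
top
px [417. 225.] 224 yaw -12.9 L 0.1248 centre mid [ 0.495 -0.374] disc -0.0032
scene
px [253. 308.] 187 yaw -13.4 L 0.1323 drift mid [ 0.487  -0.3733] disc -0.0097
px [323. 326.] 163 yaw 54.0 L 0.0598 centre mid [ 0.6661 -0.262 ] disc -0.0682
turn [-0.0005 -0.0004  0.0871] shift [-0.026   1.1704  0.3273]
```

View pics/t16.png

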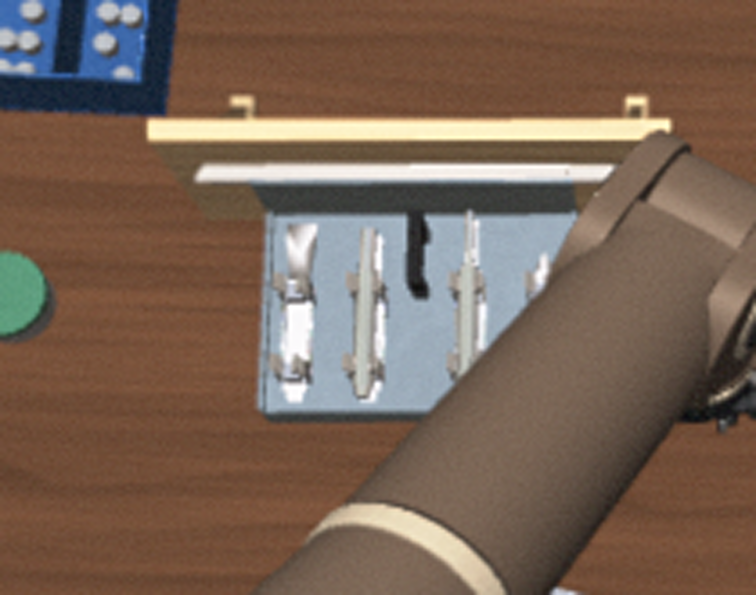

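View pics/s16.png

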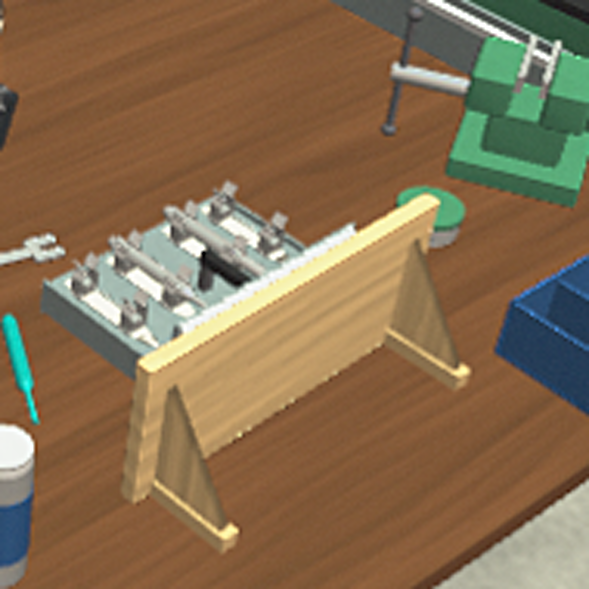

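carry_out(moves=[0,0,0.02,0,0.15,0,0.45,0,0,0.04,0,0.35,0,0.45,0,0,0.06,0,0.55,0.05,0.45,0,0,0.087,0,0.75,0.1,0.45,0,0,0.087,0,0.9,0.2,0.45,0,0,0.087,0,1,0.25,0.45,0,0,0.087,0,1,0.25,0.45])

```text
time: 33.58
tcp_pos: [0.4988, -0.332, 0.1584]
tcp_rot: [[0.974, -0.227, -0.001], [-0.227, -0.974, 0.001], [-0.001, -0.001, -1.0]]
contact_force: [0.3, 0.2, 0.5]
opening: 0.0383
```

```bash
python3 tools.py; python3 -c "
from h import *
go([.4945,-.3742,.0315],-13.1)"
```

```text
top
px [359. 200.] 380 yaw 21.0 L 0.1737 pin mid [ 0.5467 -0.207 ] disc 0.0177
px [416. 231.] 145 yaw -12.9 L 0.0777 centre mid [ 0.4721 -0.3687] disc -0.0503
scene
px [253. 308.] 187 yaw -13.4 L 0.1323 drift mid [ 0.487  -0.3733] disc -0.0097
px [323. 326.] 163 yaw 54.0 L 0.0598 centre mid [ 0.6661 -0.262 ] disc -0.0682
turn [-0.0008 -0.0001  0.0006] shift [0.0189 0.1775 0.5109]
```

carry_out(moves=[0,0,0,0.019,0.1,0,0.45,0,0,0,0.019,0.177,0.05,0.45,0,0,0,0.019,0.177,0.2,0.45,0,0,0,0.019,0.177,0.33,0.45,0,0,0,0.019,0.177,0.43,0.45,0,0,0,0.019,0.177,0.49,0.45,0,0,0,0.019,0.177,0.511,0.45,0,0,0,0.019,0.177,0.511,0.45])

```text
time: 34.67
tcp_pos: [0.495, -0.3739, 0.0321]
tcp_rot: [[0.975, -0.224, 0.001], [-0.224, -0.975, 0.002], [0.001, -0.002, -1.0]]
contact_force: [-0.9, -0.1, 0.2]
opening: 0.0384
```

```bash
python3 -c "
from h import *
s=cap('scene')
cv2.imwrite('pics/s17.png',cv2.resize(s['frame'][240:340,200:310],None,fx=5,fy=5,interpolation=2)[...,::-1])
go([.4945,-.3742,.031],-13.1)"
```

```text
turn [-0.0006 -0.0005  0.0007] shift [-0.0021  0.0004  0.0054]
```

View pics/s17.png

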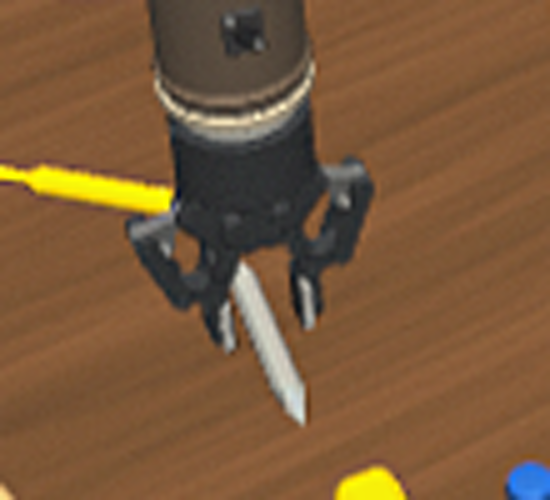

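carry_out(moves=[0,0,0,-0.002,0,0.006,0.2,0,0,0,-0.002,0,0.006,0,0,0,0,-0.002,0,0.006,0,0,0,0,-0.002,0,0.006,0,0,0,0,-0.002,0,0.006,0])

```text
time: 35.35
tcp_pos: [0.495, -0.3746, 0.0319]
tcp_rot: [[0.974, -0.225, 0.003], [-0.225, -0.974, 0.001], [0.003, -0.002, -1.0]]
contact_force: [-0.6, 1.3, 5.4]
opening: 0.0126
```

carry_out(moves=[0,0,0,0,0,-0.05,0,0,0,0,0,0,-0.15,0,0,0,0,0,0,-0.3,0,0,0,0,0,0,-0.5,0,0,0,0,-0.05,-0.1,-0.65,0,0,0,-0.01,-0.1,-0.25,-0.65,0,0,0,-0.03,-0.15,-0.4,-0.65,0,0,0,-0.05,-0.2,-0.55,-0.65,0,0,0,-0.07,-0.2,-0.7,-0.65,0,0,0,-0.087,-0.2,-0.85,-0.65,0,0,0,-0.087,-0.2,-1,-0.65,0,0,0,-0.087,-0.2,-1,-0.65,0])

```text
time: 36.85
tcp_pos: [0.5025, -0.1167, 0.1951]
tcp_rot: [[0.999, 0.051, 0.003], [0.051, -0.999, 0.003], [0.004, -0.003, -1.0]]
contact_force: [1.0, -1.1, -1.3]
opening: 0.0125
```

```bash
python3 -c "
from clip import *
go(clip(-.098)+[0,0,.024+.055],2.5)
s=cap('scene');t=cap('top')
cv2.imwrite('pics/s18.png',cv2.resize(s['frame'][150:300,250:440],None,fx=4,fy=4,interpolation=2)[...,::-1])"
```

```text
turn [-0.0008 -0.0011  0.0025] shift [ 0.3527 -0.5825  0.059 ]
```

View pics/s18.png

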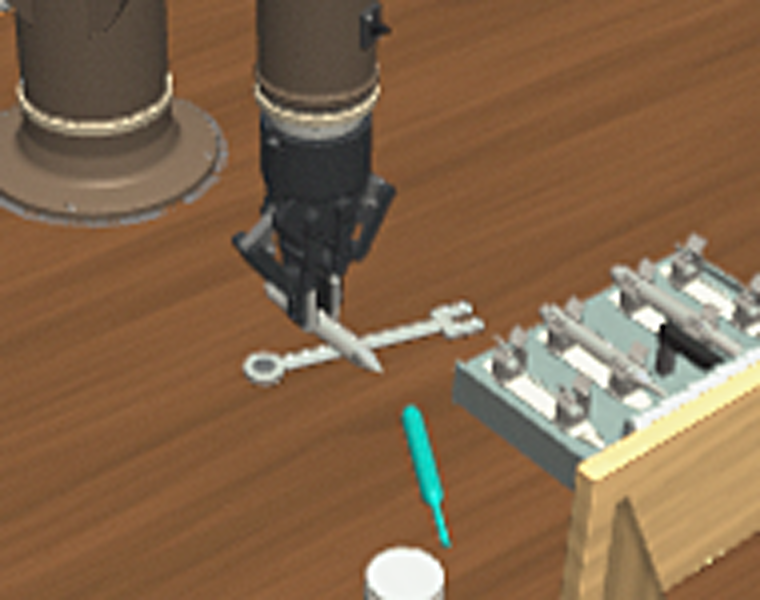

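carry_out(moves=[0,0,0,0.05,-0.1,0,0,0,0,0,0.12,-0.22,0,0,0,0,0,0.2,-0.35,0,0,0,0,0,0.27,-0.46,0.01,0,0,0,0.0025,0.33,-0.55,0.03,0,0,0,0.0025,0.353,-0.582,0.059,0,0,-0.001,0.0025,0.353,-0.582,0.059,0,0,-0.001,0.0025,0.353,-0.582,0.059,0])

```text
time: 37.95
tcp_pos: [0.5826, 0.0277, 0.1811]
tcp_rot: [[0.999, 0.037, 0.0], [0.037, -0.999, 0.0], [0.0, -0.0, -1.0]]
contact_force: [0.8, -0.4, -1.8]
opening: 0.0127
```

```bash
python3 chk.py -.098 .0239 19
```

```text
f [-0.2 -0.1 -2.1] [0.58280757 0.02811428 0.18131203]
-0.056 [540. 375.] [ 67. 218.]
0.086 [544. 201.] [172. 292.]
turn [-0.0003 -0.0003 -0.002 ] shift [ 0.0019 -0.0204  0.2217]
```

View pics/t19.png

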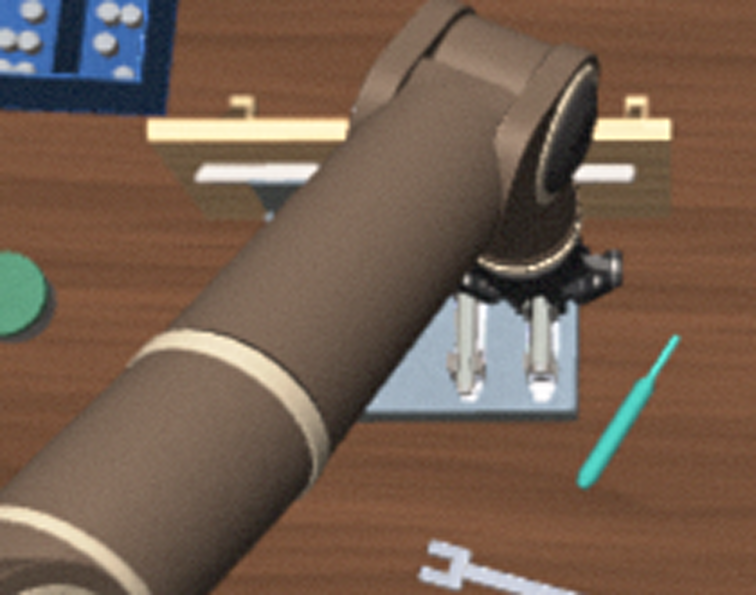

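View pics/s19.png

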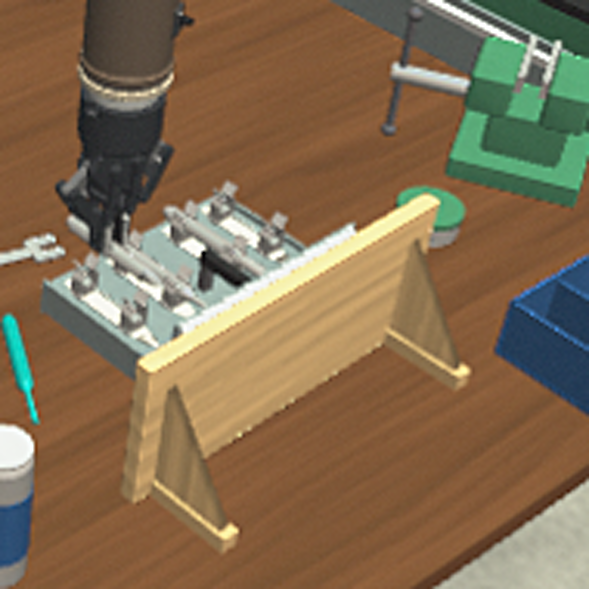

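carry_out(moves=[0,0,0,0.002,-0.02,0.01,0,0,0,0,0.002,-0.02,0.05,0,0,0,-0.002,0.002,-0.02,0.1,0,0,0,-0.002,0.002,-0.02,0.125,0,0,0,-0.002,0.002,-0.02,0.14,0,0,0,-0.002,0.002,-0.02,0.14,0])

```text
time: 38.8
tcp_pos: [0.5831, 0.033, 0.1461]
tcp_rot: [[0.999, 0.043, 0.0], [0.043, -0.999, 0.001], [0.001, -0.001, -1.0]]
contact_force: [-0.1, 0.2, 0.0]
opening: 0.0129
```

```bash
python3 chk.py -.098 .0239 20
```

```text
f [-0.7 -0.5 -2.2] [0.58334002 0.03302569 0.14654019]
-0.056 [538. 387.] [ 69. 245.]
0.086 [540. 217.] [173. 319.]
turn [-0.0002 -0.0004 -0.    ] shift [-0.0009 -0.001   0.0826]
```

carry_out(moves=[0,0,0,-0.001,-0.001,0.01,0,0,0,0,-0.001,-0.001,0.02,0,0,0,0,-0.001,-0.001,0.028,0,0,0,0,-0.001,-0.001,0.036,0,0,0,0,-0.001,-0.001,0.044,0,0,0,0,-0.001,-0.001,0.052,0,0,0,0,-0.001,-0.001,0.06,0,0,0,0,-0.001,-0.001,0.06,0])

```text
time: 39.9
tcp_pos: [0.5834, 0.0333, 0.1312]
tcp_rot: [[0.999, 0.044, 0.002], [0.044, -0.999, 0.0], [0.002, -0.0, -1.0]]
contact_force: [4.0, -0.8, -1.7]
opening: 0.0129
```

carry_out(moves=[0,0,0,0,0,0.005,0,0,0,0,0,0,0.01,0,0,0,0,0,0,0.013,0,0,0,0,0,0,0.013,0])

```text
time: 40.4
tcp_pos: [0.5825, 0.0333, 0.1273]
tcp_rot: [[0.999, 0.043, -0.0], [0.043, -0.999, 0.0], [-0.0, -0.0, -1.0]]
contact_force: [0.5, -0.4, -6.6]
opening: 0.0129
```

carry_out(moves=[0,0,0,0,0,0.003,0,0,0,0,0,0,0.006,0,0,0,0,0,0,0.006,0])

```text
time: 40.78
tcp_pos: [0.5824, 0.0333, 0.1263]
tcp_rot: [[0.999, 0.043, -0.0], [0.043, -0.999, 0.001], [-0.0, -0.001, -1.0]]
contact_force: [-3.0, -0.6, 4.9]
opening: 0.0125
```

carry_out(moves=[0,0,0,0,0,0.002,0,0,0,0,0,0,0,0.15,0,0,0,0,0,0,0.25,0,0,0,0,0,0,0.3,0,0,0,0,0,0,0.3,0,0,0,0,0,-0.03,0.3,0,0,0,0,0,-0.1,0.3,0,0,0,0,0,-0.25,0.3,0,0,0,0,0,-0.4,0.4,0,0,0,-0.2,0.2,-0.4,0.45,0,0,0,-0.35,0.4,-0.4,0.45,0,0,0,-0.5,0.6,-0.4,0.45,0,0,0,-0.6,0.8,-0.4,0.45,0,0,0,-0.65,1,-0.4,0.45,0,0,0,-0.65,1,-0.4,0.45,0,0,0,-0.65,1,-0.4,0.45])

```text
time: 42.78
tcp_pos: [0.4311, -0.2236, 0.2267]
tcp_rot: [[0.999, 0.042, 0.0], [0.042, -0.999, 0.001], [0.0, -0.001, -1.0]]
contact_force: [-0.3, 0.3, -0.1]
opening: 0.0389
```

```bash
python3 v.py 21
python3 - <<'E'
from clip import *
t=cap('top');s=cap('scene')
for n,y,nose in(('drift',.04,.086),('pin',-.04,.1),('centre',-.098,.072)):
    for l in(-.056,nose):
        X=clip(y)+R@[l,0,0];print(n,l,((proj(t,X)[0]-[130,90])*[3.6,3.5]).round(0),((proj(s,X)[0]-[350,150])*3.1).round(0))
E
```

```text
0.03862358347427348 [-0.66256296  0.68522382 -0.03523541] [-0.02846218 -0.04382265 -0.02509281] [ 0.43153074 -0.22236693  0.22634447]
drift -0.056 [363. 394.] [166. 210.]
drift 0.086 [369. 227.] [270. 279.]
pin -0.056 [465. 394.] [110. 239.]
pin 0.1 [470. 211.] [224. 319.]
centre -0.056 [540. 394.] [ 67. 261.]
centre 0.072 [542. 243.] [160. 328.]
```

View pics/t21.png

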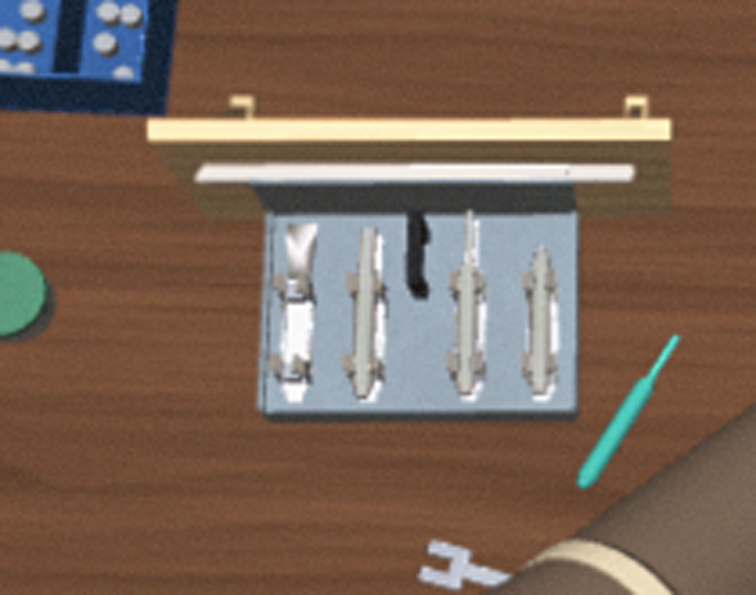

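View pics/s21.png

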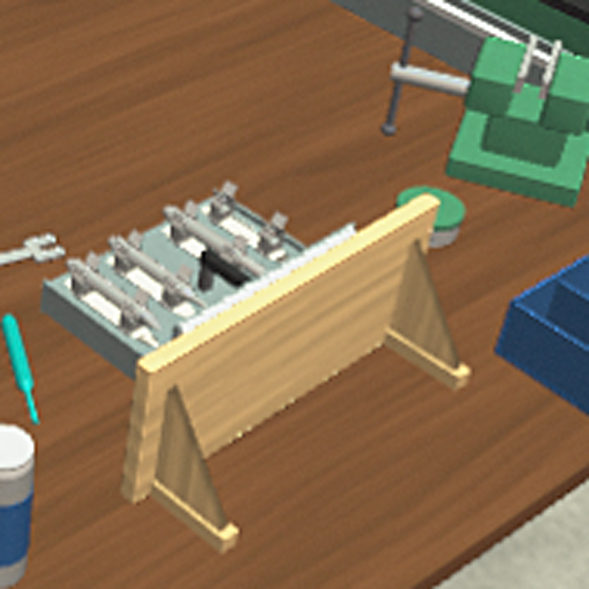

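View pics/top21.png

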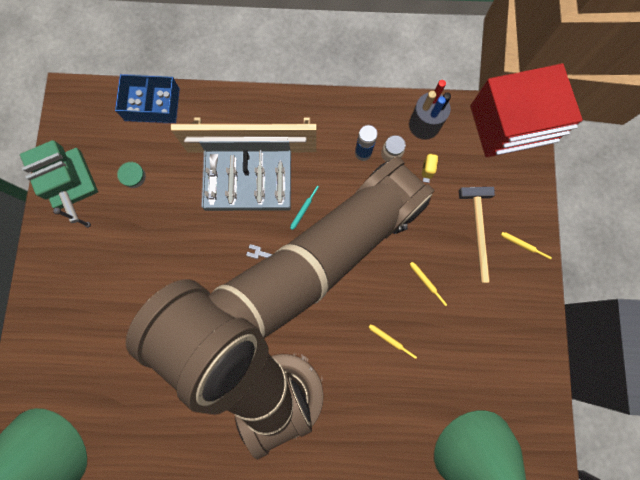

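```bash
python3 -c "
from h import *
print(env.finish_job())"
```

```text
the job is handed in; nothing more can be done
None
```

The tray is hung on the cleat and released. The pin punch, drift and centre punch, in that order, are each pressed home in their own clips with the nose towards the board. I handed the job in at about 43 s; it reports no verdict.

- **Missing tool:** There was no flat cold chisel on the bench in this run, so its clips stay empty.
- **Drift:** It was knocked about 7 cm aside partway through, so I measured it again before picking it up.
- **Tray:** In the top view it sits within about 1 px of the computed home pose, level and near the middle of the cleat. The scene camera puts it 1–2 px lower, but it shows a similar offset on the fixed board, so I took that as calibration bias.
- **Punches:** Each one pulled in by about 5–7 N as the clips closed. Each then stopped on its saddles at about 102 mm, the computed home height, with only 5–6 N of push. Their ends match the predicted positions to about 1 px in the top view, and the scene view shows all three in their clips.
- **Other things:** In the last picture nothing else on the bench looked moved. The arm hides part of the spanner in that view.
- **Grip:** I saw no grip slip in any of the checks.

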